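Set the lid press's stop screw to the setting block

ROBOT

A 7-joint arm with a two-finger parallel gripper is mounted at the origin on the work surface. World frame = base frame: x ahead of the robot, y to its left, z up, the work surface at z = 0. Lengths are in m, angles in rad, forces in N, time in s.
With the tool pointing down it reaches from about 0.425 to 0.875 m from the base axis. Payload 4.7 kg.
Tool frame: the origin (TCP) lies at the very end of the fingers, on their centre line; the grasp point (between the pads) lies 19 mm behind it (manip.grasp_offset is the distance from the TCP to the grasp point, in m); x points along the fingers, y is the direction in which the jaws open and shut, and the axes are right-handed (so a half turn about x gives the same grasp; the last joint's range is limited). The gripper opens to 87 mm and grips with 3 to 60 N. Pads are 19 mm wide; open, the fingers measure 117 mm over their backs; the gripper's body (75 mm by 190 mm) begins 51 mm behind the grasp point.
Start: joints at [-1.231, 0.321, -0.07, 1.45, 0.023, 1.371, -0.057], TCP at [0.208, 0.616, 0.223] pointing down, gripper open.
Joint ranges: [-2.86, 2.86], [-0.3, 2.09], [-1.38, 1.24], [0.06, 2.45], [-1.56, 4.7], [0.09, 2.05], [-2.69, 2.69]. Speed limits (rad/s): [2.57, 2.57, 3.14, 3.14, 3.14, 3.14, 3.14].

INTERFACE

Orientations are given as a unit quaternion [w, x, y, z].
In Python, from workcell import readout, viewer, ticket, manip gives the robot as it stands.
- The arm moves only by the tool play_rows, never from a script. Its argument "moves" is text: rows parted by semicolons, each of 6 numbers parted by spaces: the shift along the tool's x, y, z in m, then the turn, a rotation vector about the tool's x, y, z in rad. A call has exactly 10 rows; each row is the pose to reach, as a shift and turn from the pose commanded when the call began, along the tool's axes at that moment; what a row does not reach only later rows make up. A row lasts 1/10 s, in which the tool goes at most 50 mm and 8.59 degrees, less where a joint would pass 70% of its speed; a pose out of reach is approached as far as the arm can. A call with a gripper value outside its range is refused whole. "hand" is the finger opening in m, from 0 to 0.087, set as the call begins (left out, the last holds). The fingers move at their own pace and stop on an object; "newtons" is the grip in N (left out, the last holds). Time passes only in rows, so rows that repeat a pose let the fingers close, or fill a call up. It gives the time, the measured TCP pose, the force and the opening at its end, in the units of the state.
- readout.observe(): the state, without advancing time (a new reading comes with each control period).
- viewer.snapshot(name): name is "scene" or "side" or "wrist"; returns a dict with "frame" (480x640x3 uint8, blue, green, red), "intrinsics" (3x3 intrinsics, pixels), "k1" (the pictures are not rectified: a ray, as slopes to the right and down, at radius r is drawn at 1 + k1 r^2 times it, then the intrinsics apply), "position" and "rotation" of the camera in the world. Camera axes: x right, y up, looking along -z (the intrinsics and any distortion apply to the point x, -y, -z); pixel columns grow to the right and rows downward; lengths in m; the calibration is good to about 2 mm. A picture is of the moment at which its call begins. There is no depth.
- ticket.finish_job(): hands the job in, once; it reports no verdict.
Trained networks look in the newest picture that a camera, given by its name, has taken for a name from the list of things; names that differ only in an ending like _2 or _b are one class to them, and where a whole thing is asked for, a point or a joint stands for the part that bears it (a point fixed in the world has none). Each returns a list of dicts, best first, with "confidence" (0 to 1); they miss things now and then, are a little off and sometimes report something else, mostly with a low value. They report only what shows in the picture. A call takes as long as a camera call. They do not tell look-alikes from the thing itself.
- viewer.boxes_of(camera, query): "location" ([x, y, z] in m, in world coordinates, good to about 4 mm: the middle of the surface that is visible of it).
- viewer.pinpoint(camera, query): "location" ([x, y, z] in m, in world coordinates, good to about 4 mm: a listed point, or the origin of a listed thing).
The state is a dict: "time": time; "joint_positions": joint angles; "qd": joint speeds; "joint_efforts": joint torques, N m; "eef_pos": TCP position; "orientation": TCP orientation; "contact_force": force on the tool from outside, world axes, zero at the start; "moment": the same for the moment, N m; "grip_width": finger opening in m.
Only numpy, scipy, OpenCV 4.12 (cv2) and the standard library are available. Lean on these libraries where they do the work, as an engineer would, in place of code of your own. Each camera call takes 0.05 s, during which the arm holds its last target.

TASK

Take the red-handled driver from its stand and turn the green lid press's brass stop screw down until its foot just nips the steel setting block, pressing on it with about 8 N so that it drags but is not clamped. Put the driver back upright in its stand, then draw the block about 20 mm forward by its orange tab to feel the drag, and leave it there, still lightly nipped. Leave the canister, jug and cup alone.

Things in the scene. Friction and masses are not known exactly. Their poses are not given: they have to be found in the camera images.
- press: Fixed green lid press. Origin: under the bed, on the screw's axis; z up, -x to its front along the channel, +y to the column. Bed 12 mm thick, x -120 to 60, y -50 to 95; two rails along x, 10 mm high on the bed, form a channel 46 mm wide about y = 0. Column x +-30, y 61 to 91, 76 mm high; arm over the channel x +-25, y -46 to 91, z 54 to 76.
- screw: Stop screw, brass head 40 mm across. Origin: centre of its slot's floor, on the vertical axis; x along the slot, z up. Slot: pocket 25 mm long, 6 wide, 8 deep, open above. Clockwise from above lowers it 4 mm/rad; it stays where left. Its sprung black foot (8 N/mm, 43 mm across) starts 0.5 to 4.8 mm above the block; its wear differs and is unseen. In all 0.4 to 1.5 rad.
- block: Loose steel setting block, 130 x 44 x 24 mm, 0.4 kg, lying along the channel under the foot; origin centre of its underside, x along it, orange tab near its front (-x) end. Right nip: foot force 4 to 12 N, best 8; over 25 N spoils it. The screw turns at 0.05 N m free, plus about 0.008 N m per N of foot force (8 N: 0.115), read at rest after slow turning; 28 N per rad after touch.
- tab (a point): On the centre line of the block's upright orange tab, 45 mm above the block's underside, 50 mm in front (-x) of its centre. Tab 20 mm along x, 14 across y (pinch it so), from the block's top (24 mm) to 60 mm above its underside. Found 66 to 76 mm in front of the screw's axis. Drawing the nipped block along the channel takes 4 to 15 N.
- stand_hole (a point): Centre of the hole (30 mm along x, 18 mm across y) in the top face of the fixed grey driver stand; z up. Plate 70 x 60 mm, 12 mm thick, its top 60 mm above the counter; the driver hangs in it by its flange.
- driver_handle (a point): Centre of the driver's red handle: 34 mm along x, 26 mm across y (grasp it so), 55 mm high; x along the blade's width, z up, blade down. 82.5 mm above the blade's tip; 32.5 mm above the plate when hanging in the stand. Below it a black flange 42 mm wide, 5 mm thick (underside 50 mm above the tip), a shank 10 mm thick, the blade. 0.15 kg.
- driver_tip (a point): Middle of the driver's blade tip; axes as the handle's. Blade 20 mm wide (along x), 4 mm thick, 21 mm long, the last 5 mm only 2.2 mm thick.
- canister: Bystander: amber jar with white lid, 72 mm across, 100 mm high; origin at the centre of its underside.
- jug: Bystander: clear plastic jug with handle, 90 mm across, 110 mm high; origin at the centre of its underside.
- cup: Bystander: white cup, 84 mm across its rim, 100 mm high; origin at the centre of its underside.
Things that resemble listed ones, but are neither listed nor needed, are in the scene too. What is meant by the part that bears driver_handle is not pink, and is the smaller of those in its own colour. What is shaped like the part that bears stand_hole but purple is not meant.

How it is judged:
On the way, in this order (a step that is already met when the one before it is completed fails the run):
1. the driver's blade is seated in the screw's slot (distance between driver_tip and screw below 0.005 m and angle between driver_tip's own z axis and vertical below 0.15 rad), for 0.2 s.
2. the driver is off the screw and the screw's foot presses with 4 to 12 N on the setting block, not yet drawn (contact force between screw and block between 4 and 12 N and distance between driver_tip and screw above 0.02 m and contact force between the fingers and block below 0.05 N and distance of tab from where it was at the start of the episode below 0.008 m), for 0.3 s.
3. the driver is upright in its stand, the block not yet drawn (horizontal distance between driver_handle and stand_hole below 0.012 m and angle between driver_handle's own z axis and vertical below 0.15 rad and z of driver_handle in the frame of stand_hole below 0.04 m and contact force between the fingers and driver below 0.05 N and distance of tab from where it was at the start of the episode below 0.008 m), for 0.2 s.
At the end, for the whole second after the job is handed in: The block lies flat in its channel, drawn 10 to 32 mm to the front from where it began, and the screw's foot still presses on it with 4 to 12 N. The driver hangs upright in its stand, within 12 mm of the hole's centre. All released, at rest (distance of tab from where it was at the start of the episode between 0.01 and 0.032 m and x of tab in the frame of press below -0.072 m and y of tab in the frame of press between -0.006 and 0.006 m and z of tab in the frame of press between 0.053 and 0.061 m and contact force between screw and block between 4 and 12 N and linear speed of each of block, driver below 0.01 m/s and horizontal distance between driver_handle and stand_hole below 0.012 m and angle between driver_handle's own z axis and vertical below 0.15 rad and z of driver_handle in the frame of stand_hole below 0.04 m and contact force between the fingers and driver below 0.05 N); the robot touches nothing.
It fails at once if the screw's foot clamps the setting block with more than 25 N (contact force between screw and block above 25 N).
It fails at once if the canister, jug or cup is moved more than 25 mm or tipped (distance of any of canister, jug, cup from where it was at the start of the episode above 0.025 m or angle between any of canister, jug, cup's own z axis and vertical above 0.3 rad).
It also fails if it takes over 72 s, if anything falls off the work surface, if the arm or the gripper's body presses on something with over 40 N, if the wrist force passes 120 N, or if a joint passes its speed limit or range.

## Working session

There is one attempt and no reset: what is moved stays moved. The work goes in short steps, Python scripts to look and compute and a tool call to move; the robot and the scene stay as the last step left them, time stands still between calls to the robot, and variables do not carry over. Pictures are saved under pics/ and viewed, and the job is handed in when it is done.

Besides the shell and the picture viewer there is one more tool, called after "Call:" in YAML: its name, and indented under it one key for each argument. play_rows: Moves the arm, as the interface text tells. Its arguments: {"type":"object","properties":{"moves":{"type":"string"},"hand":{"type":"number"},"newtons":{"type":"number"}},"required":["moves"]}

```bash
ls; mkdir -p pics
cat > h.py <<'E'
import numpy as np, cv2
from workcell import readout, viewer, ticket, manip
from scipy.spatial.transform import Rotation as R
def snap(n,f):
    s=viewer.snapshot(n); cv2.imwrite('pics/'+f,s['frame']); return s
def proj(s,p):
    K=np.array(s['intrinsics']);c=np.array(s['rotation'])
    if c.shape!=(3,3): c=R.from_quat(c,scalar_first=True).as_matrix()
    q=c.T@(np.asarray(p,float)-s['position']); a=np.array([q[0]/-q[2],-q[1]/-q[2]])
    a=a*(1+s['k1']*(a@a)); return K[0,0]*a[0]+K[0,2],K[1,1]*a[1]+K[1,2]
def ray(s,u,v,z):
    K=np.array(s['intrinsics']);c=np.array(s['rotation'])
    if c.shape!=(3,3): c=R.from_quat(c,scalar_first=True).as_matrix()
    d=np.array([(u-K[0,2])/K[0,0],(v-K[1,2])/K[1,1]]); a=d.copy()
    for _ in range(30): a=d/(1+s['k1']*(a@a))
    w=c@np.array([a[0],-a[1],-1]); p=np.array(s['position']); return p+w*(z-p[2])/w[2]
E
python3 - <<'E'
from h import *
for n in ['scene','side','wrist']:
    s=snap(n,n+'0.png'); print(n,s['position'],s['k1'])
    for q in ['press','screw','block','tab','stand_hole','driver_handle','driver_tip','canister','jug','cup']:
        print(q,[(np.round(d['location'],3).tolist(),round(d['confidence'],2),np.round(proj(s,d['location'])).tolist()) for d in viewer.pinpoint(n,q)])
print(readout.observe())
E
```

```text
pics
scene [1.01767825 0.57372054 0.94921125] -0.013488663818420508
press [([0.63, 0.047, -0.004], 0.61, [308.0, 276.0])]
screw [([0.631, 0.048, 0.089], 0.82, [307.0, 251.0])]
block [([0.607, 0.047, 0.007], 0.94, [316.0, 267.0]), ([0.554, 0.036, 0.059], 0.67, [331.0, 237.0])]
tab [([0.556, 0.034, 0.06], 0.65, [330.0, 237.0])]
stand_hole [([0.545, 0.294, 0.06], 0.62, [420.0, 312.0]), ([0.69, 0.379, 0.058], 0.62, [399.0, 390.0]), ([0.63, 0.051, 0.089], 0.55, [308.0, 251.0])]
driver_handle [([0.545, 0.296, 0.096], 0.98, [424.0, 303.0]), ([0.449, 0.364, 0.082], 0.85, [482.0, 302.0]), ([0.566, 0.41, 0.115], 0.81, [465.0, 346.0])]
driver_tip [([0.446, 0.365, -0.002], 0.96, [474.0, 323.0]), ([0.565, 0.409, -0.002], 0.68, [452.0, 373.0])]
canister [([0.556, -0.283, 0.003], 0.55, [249.0, 179.0])]
jug [([0.736, -0.271, 0.0], 0.87, [191.0, 217.0]), ([0.632, 0.05, -0.004], 0.54, [309.0, 277.0])]
cup [([0.727, 0.227, 0.001], 0.78, [328.0, 358.0])]
side [ 0.16825843 -0.60980514  0.9360811 ] -0.034464106521332395
press [([0.63, 0.049, -0.002], 0.55, [347.0, 275.0])]
screw [([0.631, 0.044, 0.091], 0
[... 980 characters left out ...]
ositions': array([-1.23084884,  0.3210246 , -0.07009611,  1.4504869 ,  0.02261198,
        1.37079342, -0.05695578]), 'qd': array([ 1.39902438e-04,  6.71833698e-04, -7.66690991e-04, -8.93678194e-05,
        2.18732184e-04,  4.04419576e-05,  2.39376410e-04]), 'joint_efforts': array([-3.80816873e-04, -4.91090405e+01, -4.03362047e-01, -3.12766993e+01,
       -6.37473073e-02,  3.36820807e-02,  1.74233628e-05]), 'eef_pos': array([0.20811142, 0.61581328, 0.2225771 ]), 'orientation': array([ 0.69776427,  0.1147322 ,  0.69771683, -0.11468555]), 'contact_force': array([-0.05970652,  0.12622204, -0.39174854]), 'moment': array([-0.03217326, -0.01881749, -0.0631738 ]), 'grip_width': 0.08715500164011337}
```

View pics/scene0.png

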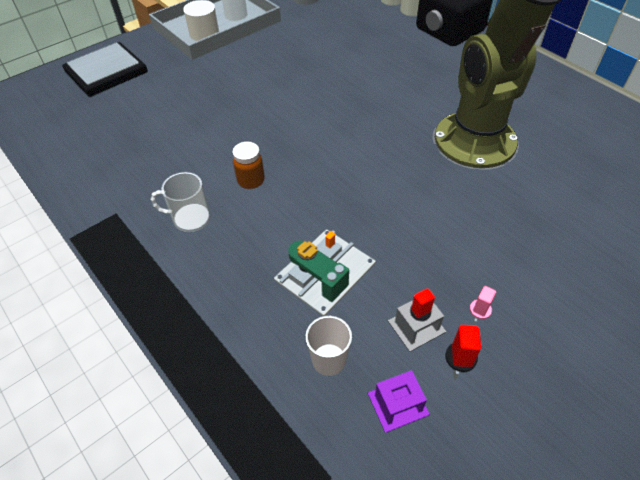

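View pics/side0.png

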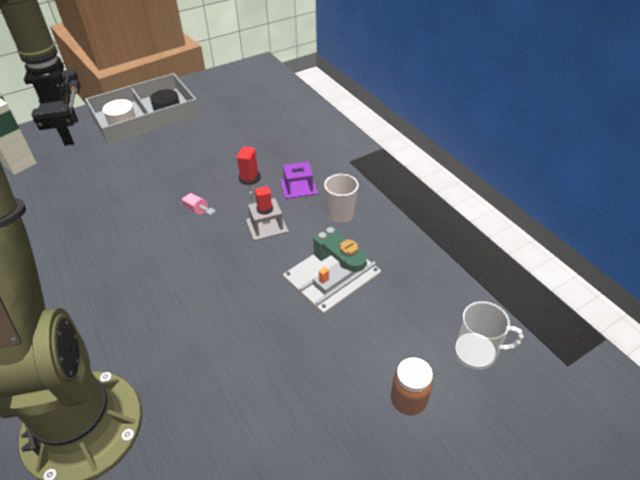

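Run:
```python
import cv2
a=cv2.imread('pics/scene0.png');b=cv2.imread('pics/side0.png')
cv2.imwrite('pics/c1.png',cv2.resize(a[260:420,370:540],None,fx=4,fy=3.7,interpolation=cv2.INTER_CUBIC)[:600,:800])
cv2.imwrite('pics/c2.png',cv2.resize(a[200:320,250:390],None,fx=5,fy=5,interpolation=cv2.INTER_CUBIC))
cv2.imwrite('pics/c3.png',cv2.resize(b[140:300,170:380],None,fx=3.7,fy=3.7,interpolation=cv2.INTER_CUBIC))
```

```text
(no output)
```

View pics/c1.png

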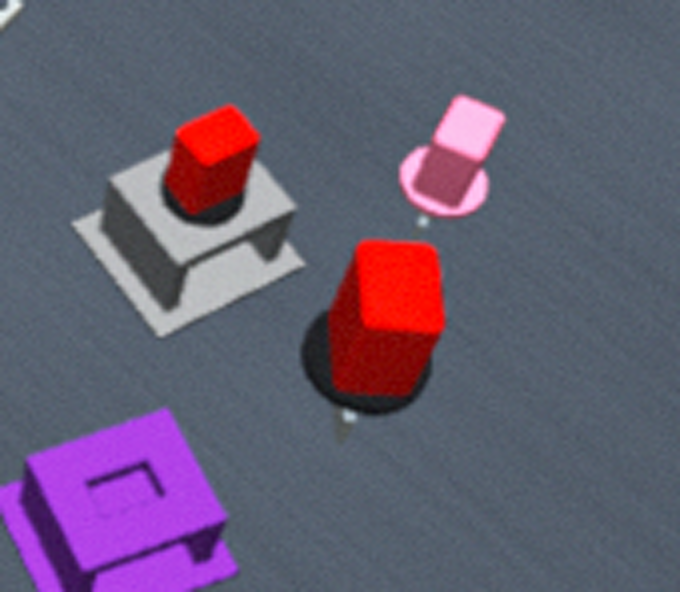

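View pics/c2.png

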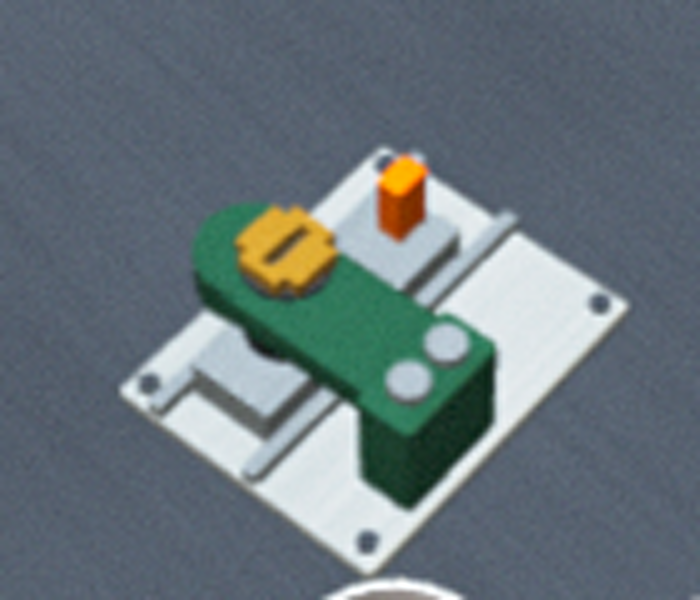

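View pics/c3.png

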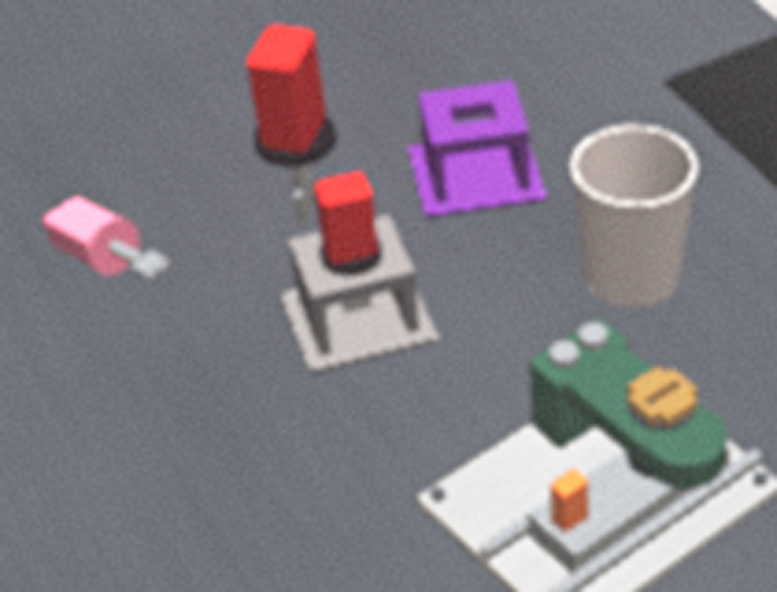

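```bash
cat > m.py <<'E'
from h import *
s=viewer.snapshot('scene');t=viewer.snapshot('side')
def go(nm,sc,L,off,f,z):
    P=np.array([ray(sc,off[0]+u/f[0],off[1]+v/f[1],z)[:2] for u,v in L]); print(nm,np.round(P,4).tolist())
    for i in range(len(P)-1):
        d=P[i+1]-P[i]; print('   len %.4f ang %.1f'%(np.hypot(*d),np.degrees(np.arctan2(d[1],d[0]))))
    print('   mean',P.mean(0).round(4))
o1=(370,260);f1=(4,3.7);o2=(250,200);f2=(5,5);o3=(170,140);f3=(3.7,3.7)
go('stand',s,[(108,180),(182,262),(296,207)],o1,f1,.06)
go('handle top',s,[(232,104),(259,137),(217,163),(178,125)],o1,f1,.12)
go('slot',s,[(265,262),(310,230)],o2,f2,.097)
go('rail',s,[(250,470),(510,215)],o2,f2,.022)
go('bed',s,[(122,390),(370,572),(628,305),(383,150)],o2,f2,.012)
go('tab',s,[(402,157),(426,172),(403,195),(378,180)],o2,f2,.072)
go('stand side',t,[(290,238),(390,217),(413,268),(307,296)],o3,f3,.06)
go('handle side',t,[(316,182),(362,172),(373,190),(325,203)],o3,f3,.12)
go('slot side',t,[(647,403),(683,384)],o3,f3,.097)
print(proj(s,(0.631,.047,.089)),[np.round(proj(s,(.545,.294,z))) for z in (.06,.12)])
E
python3 m.py; python3 -c "
from workcell import manip,viewer;print([a for a in dir(manip) if a[0]!='_'])"
```

```text
stand [[0.574, 0.2584], [0.5823, 0.3163], [0.5164, 0.3305]]
   len 0.0585 ang 81.8
   len 0.0674 ang 167.8
   mean [0.5576 0.3017]
handle top [[0.5275, 0.2866], [0.5327, 0.3084], [0.5588, 0.3059], [0.556, 0.2786]]
   len 0.0224 ang 76.6
   len 0.0262 ang -5.5
   len 0.0275 ang -95.8
   mean [0.5437 0.2949]
slot [[0.6426, 0.0508], [0.618, 0.0502]]
   len 0.0246 ang -178.6
   mean [0.6303 0.0505]
rail [[0.6834, 0.0857], [0.5091, 0.0571]]
   len 0.1767 ang -170.7
   mean [0.5962 0.0714]
bed [[0.6961, 0.0118], [0.6736, 0.1518], [0.4983, 0.1237], [0.5223, -0.0159]]
   len 0.1418 ang 99.1
   len 0.1776 ang -170.9
   len 0.1417 ang -80.3
   mean [0.5976 0.0678]
tab [[0.5503, 0.0303], [0.548, 0.0435], [0.5639, 0.0465], [0.5666, 0.0331]]
   len 0.0134 ang 100.0
   len 0.0162 ang 10.9
   len 0.0137 ang -78.5
   mean [0.5572 0.0383]
stand side [[0.5194, 0.3292], [0.5866, 0.3117], [0.5752, 0.2582], [0.5035, 0.2719]]
   len 0.0695 ang -14.6
   len 0.0547 ang -102.1
   len 0.0730 ang 169.2
   mean [0.5462 0.2928]
handle side [[0.5337, 0.3048], [0.5636, 0.2977], [0.5612, 0.2778], [0.5292, 0.2831]]
   len 0.0307 ang -13.5
   len 0.0200 ang -96.9
   len 0.0324 ang 170.7
   mean [0.5469 0.2909]
slot side [[0.6185, 0.0431], [0.6453, 0.0446]]
   len 0.0269 ang 3.2
   mean [0.6319 0.0438]
(np.float64(306.34005626028113), np.float64(250.69483726945242)) [array([420., 312.]), array([425., 296.])]
['PlanningError', 'grasp_offset']
```

```bash
cat >> h.py <<'E'
def tool_R(yaw,):
    # tool x down, tool y at angle yaw (rad)
    x=np.array([0,0,-1.]);y=np.array([np.cos(yaw),np.sin(yaw),0]);return np.array([x,y,np.cross(x,y)]).T
def delta(pos,yaw,frm=None):
    o=readout.observe(); p,r=(o['eef_pos'],R.from_quat(o['orientation'],scalar_first=True).as_matrix()) if frm is None else (frm[0],tool_R(frm[1]))
    ty=np.arctan2(r[1,1],r[0,1]); print('t',o['time'],'p',np.round(p,4),'tool y ang',round(np.degrees(ty),2),'tilt',np.round(r[:2,0],4))
    print('shift',np.round(r.T@(np.array(pos)-p),4),'turn',np.round(R.from_matrix(r.T@tool_R(yaw)).as_rotvec(),4))
E
python3 - <<'E'
from h import *
o=readout.observe();r=R.from_quat(o['orientation'],scalar_first=True).as_matrix();print(r.round(3))
s=viewer.snapshot('wrist');c=np.array(s['rotation']);print('cam in tool',r.T@(s['position']-o['eef_pos']), 'view dir tool',r.T@(-c[:,2]),'up',r.T@c[:,1])
delta((.545,.293,.21),np.radians(79)); delta((.545,.293,.21),np.radians(-101))
E
```

```text
[[ 0.     0.32   0.947]
 [ 0.     0.947 -0.32 ]
 [-1.     0.     0.   ]]Traceback (most recent call last):
  File "<stdin>", line 3, in <module>
IndexError: too many indices for array: array is 1-dimensional, but 2 were indexed
```

Run:
```python
from h import *
o=readout.observe();r=R.from_quat(o['orientation'],scalar_first=True).as_matrix()
s=viewer.snapshot('wrist');c=R.from_quat(s['rotation'],scalar_first=True).as_matrix();print('cam in tool',r.T@(s['position']-o['eef_pos']), 'view dir tool',r.T@(-c[:,2]),'up',r.T@c[:,1])
delta((.545,.293,.21),np.radians(79)); delta((.545,.293,.21),np.radians(-101))
```

```text
cam in tool [-1.62061108e-01  1.44096186e-04 -7.99468999e-02] view dir tool [9.56082250e-01 2.09441855e-04 2.93098427e-01] up [ 2.93098364e-01  2.86590166e-04 -9.56082249e-01]
t 1.85 p [0.208  0.6158 0.2226] tool y ang 71.34 tilt [0.     0.0001]
shift [ 0.0126 -0.1981  0.4226] turn [-1.337e-01  0.000e+00 -1.000e-04]
t 1.85 p [0.208  0.6158 0.2226] tool y ang 71.34 tilt [0.     0.0001]
shift [ 0.0126 -0.1981  0.4226] turn [ 3.0079e+00 -1.0000e-04 -0.0000e+00]
```

Call:
play_rows:
  moves: "0.004 -0.02 0.042 -0.013 0 0;0.006 -0.04 0.084 -0.027 0 0;0.008 -0.06 0.127 -0.04 0 0;0.01 -0.08 0.169 -0.053 0 0;0.011 -0.1 0.211 -0.067 0 0;0.0126 -0.12 0.254 -0.08 0 0;0.0126 -0.14 0.296 -0.094 0 0;0.0126 -0.16 0.338 -0.107 0 0;0.0126 -0.18 0.38 -0.12 0 0;0.0126 -0.198 0.4226 -0.134 0 0"
  hand: 0.06
  newtons: 40

```text
time: 2.85
eef_pos: [0.5462, 0.2914, 0.2104]
orientation: [0.704, 0.068, 0.704, -0.067]
contact_force: [1.3, 0.5, 0.4]
grip_width: 0.0597
```

Run:
```python
from h import *
s=snap('wrist','w1.png'); o=readout.observe(); print(o['eef_pos'],o['grip_width'],o['moment'],o['contact_force'])
for q in ['driver_handle','stand_hole']:
    print(q,[(np.round(d['location'],4).tolist(),round(d['confidence'],2),np.round(proj(s,d['location'])).tolist()) for d in viewer.pinpoint('wrist',q)])
```

```text
[0.55328301 0.28229415 0.21029005] 0.06021126316901279 [-0.50065659 -0.38820561  0.04568971] [ 4.52045569 -5.50106742  1.01656238]
driver_handle [([0.5416, 0.294, 0.0906], 0.72, [319.0, 225.0]), ([0.4141, 0.4601, 0.0177], 0.69, [499.0, 5.0])]
stand_hole [([0.5546, 0.0365, 0.0567], 0.59, [20.0, 287.0])]
```

View pics/w1.png

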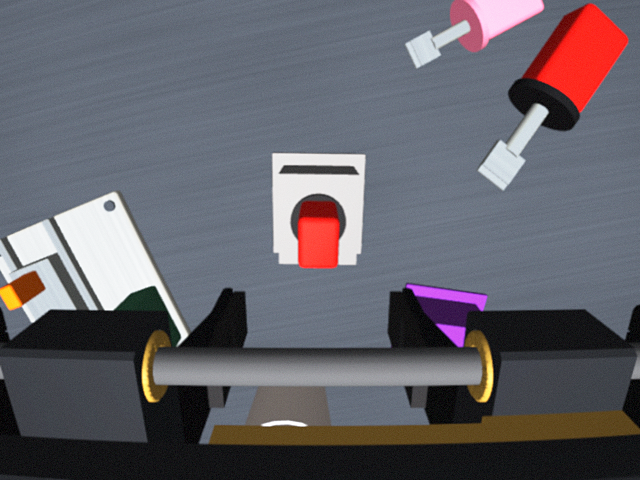

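Run:
```python
from h import *
import cv2
a=cv2.imread('pics/w1.png');m=((a[...,2]>200)&(a[...,1]<60)&(a[...,0]<60));m[:,420:]=0;ys,xs=np.where(m);print(xs.min(),xs.max(),ys.min(),ys.max())
for y in range(200,270,6): 
  x=np.where(m[y])[0]; print(y,x.min() if len(x) else 0,x.max() if len(x) else 0,a[y,319])
s=snap('wrist','w2.png'); o=readout.observe(); print(o['eef_pos'],o['qd'].round(3),o['moment'],o['contact_force'])
a=s['frame'];m=((a[...,2]>200)&(a[...,1]<60)&(a[...,0]<60));m[:,420:]=0;ys,xs=np.where(m);print(xs.min(),xs.max(),ys.min(),ys.max())
b=a[ys.min():ys.max()+1,:,2]; print([int(v) for v in a[ys.min()-25:ys.max()+3,int(xs.mean()),2]])
delta((.545,.293,.12),np.radians(79))
```

```text
298 338 217 267
200 0 0 [60 60 83]
206 0 0 [  5   7 112]
212 0 0 [  9  10 116]
218 301 333 [ 14  13 228]
224 298 338 [ 56  69 255]
230 298 338 [ 63  76 255]
236 298 338 [ 65  74 255]
242 299 337 [ 58  66 255]
248 299 337 [ 64  72 255]
254 299 337 [ 53  65 255]
260 299 336 [ 53  60 255]
266 302 335 [ 36  43 255]
[0.54585164 0.29170209 0.20985688] [-0.039 -0.01  -0.051  0.01  -0.015 -0.    -0.002] [ 0.09664492  0.02364538 -0.04882837] [-0.81268268  0.47469092  0.37054312]
302 342 214 263
[230, 172, 75, 54, 69, 71, 70, 76, 82, 105, 116, 111, 113, 122, 117, 126, 121, 116, 117, 123, 118, 119, 116, 115, 151, 205, 244, 254, 254, 254, 255, 255, 255, 255, 255, 255, 255, 255, 255, 255, 255, 255, 255, 255, 255, 255, 255, 255, 255, 255, 255, 255, 255, 255, 255, 255, 255, 255, 255, 255, 255, 255, 255, 255, 255, 255, 255, 255, 255, 255, 255, 255, 255, 255, 255, 255, 156]
t 3.05 p [0.5459 0.2917 0.2099] tool y ang 78.82 tilt [-0.0002  0.    ]
shift [ 0.0899  0.0011 -0.0011] turn [-0.0032 -0.0002  0.    ]
```

View pics/w2.png

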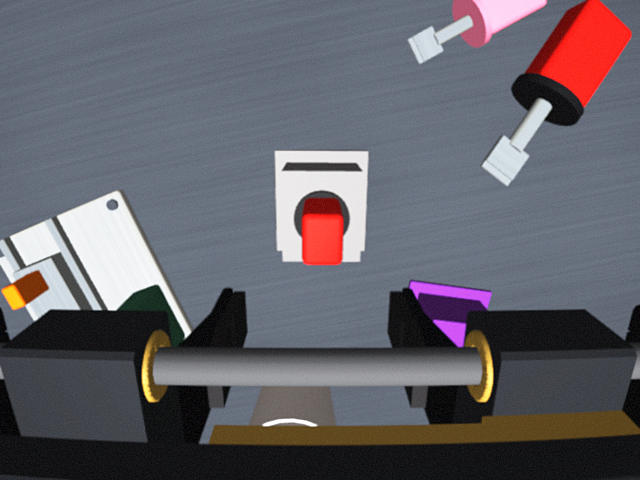

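Run:
```python
from h import *
s=viewer.snapshot('wrist');a=s['frame']; o=readout.observe()
m=((a[...,2]>200)&(a[...,1]<90)&(a[...,0]<90)).astype(np.uint8);m[:,420:]=0
c=max(cv2.findContours(m,0,2)[0],key=cv2.contourArea);x,y,w,h=cv2.boundingRect(c);print(x,y,w,h,cv2.minAreaRect(c))
print('box ctr',ray(s,x+w/2-.5,y+h/2-.5,.12).round(4))
for p in [(x,y),(x+w-1,y),(x+w-1,y+h-1),(x,y+h-1)]: print(ray(s,*p,.12).round(4))
m=((a.min(2)>190)).astype(np.uint8)
m[:,:260]=0;m[:,390:]=0;m[280:]=0
c=max(cv2.findContours(m,0,2)[0],key=cv2.contourArea);print(cv2.approxPolyDP(c,4,True)[:,0].tolist())
for p in [(275,151),(368.5,151)]: print('plate',ray(s,*p,.06).round(4))
print(o['eef_pos'],np.abs(o['qd']).max());delta((.545,.293,.08),np.radians(79))
```

```text
298 218 41 51 ((318.0, 243.0), (50.0, 40.0), 90.0)
box ctr [0.5445 0.2926 0.12  ]
[0.5265 0.2838 0.12  ]
[0.5312 0.3077 0.12  ]
[0.5632 0.3018 0.12  ]
[0.5583 0.2771 0.12  ]
[[273, 154], [274, 252], [279, 263], [297, 263], [297, 242], [289, 227], [292, 208], [302, 197], [322, 193], [337, 200], [346, 216], [338, 264], [355, 264], [361, 248], [364, 156]]
plate [0.4886 0.2722 0.06  ]
plate [0.5017 0.3384 0.06  ]
[0.54463275 0.29354693 0.20983897] 0.027003141831232882
t 3.1 p [0.5446 0.2935 0.2098] tool y ang 79.0 tilt [-0.0008  0.0007]
shift [ 0.1298 -0.0005  0.0006] turn [ 0.0001 -0.0009 -0.0006]
```

Run:
```python
from h import *
s=viewer.snapshot('scene');t=viewer.snapshot('side')
for z in (.13,.14,.15,.16,.17): print(z,ray(s,470,336.5,z).round(3),ray(t,170+283/3.7,140+43/3.7,z).round(3))
for p in [(362,241),(434,243),(442,330),(362,320)]: print(ray(s,370+p[0]/4,260+p[1]/3.7,.15).round(3))
delta((.5445,.2928,.084),np.radians(79))
```

```text
0.13 [0.553 0.407 0.13 ] [0.577 0.44  0.13 ]
0.14 [0.558 0.409 0.14 ] [0.572 0.427 0.14 ]
0.15 [0.564 0.411 0.15 ] [0.567 0.414 0.15 ]
0.16 [0.57  0.413 0.16 ] [0.562 0.401 0.16 ]
0.17 [0.575 0.415 0.17 ] [0.557 0.387 0.17 ]
[0.559 0.386 0.15 ]
[0.537 0.407 0.15 ]
[0.569 0.438 0.15 ]
[0.591 0.413 0.15 ]
t 3.2 p [0.5438 0.2949 0.2099] tool y ang 79.18 tilt [-0.0007  0.0009]
shift [ 0.1259 -0.002   0.0012] turn [ 0.0031 -0.0009 -0.0007]
```

Call:
play_rows:
  moves: "0.01 0 0 0 0 0;0.025 0 0 0 0 0;0.045 0 0 0 0 0;0.065 0 0 0 0 0;0.085 0 0 0 0 0;0.1 0 0 0 0 0;0.112 0 0 0 0 0;0.118 0 0 0 0 0;0.121 0 0 0 0 0;0.122 0 0 0 0 0"

```text
time: 4.2
eef_pos: [0.5453, 0.2931, 0.0882]
orientation: [0.704, 0.068, 0.704, -0.068]
contact_force: [0.5, 0.5, 0.0]
grip_width: 0.0602
```

Call:
play_rows:
  moves: "0 0 0 0 0 0;0 0 0 0 0 0;0 0 0 0 0 0;0 0 0 0 0 0;0 0 0 0 0 0;0 0 0 0 0 0;0 0 0 0 0 0;0 0 0 0 0 0;0 0 0 0 0 0;0 0 0 0 0 0"
  hand: 0.01
  newtons: 50

```text
time: 5.2
eef_pos: [0.5452, 0.293, 0.0881]
orientation: [0.704, 0.068, 0.704, -0.068]
contact_force: [-0.5, 0.1, 2.0]
grip_width: 0.0254
```

Run:
```python
from h import *
s=snap('wrist','w3.png');o=readout.observe();print(o)
delta((.545,.293,.088),np.radians(79))
```

```text
{'time': 5.25, 'joint_positions': array([-0.68464362,  0.35177369,  0.18058521,  1.69545648, -0.06943371,
        1.10033244,  0.89556561]), 'qd': array([-0.00094405, -0.00066239, -0.00031873,  0.00136876,  0.00019213,
       -0.00201823, -0.00068729]), 'joint_efforts': array([-2.05176151e-01, -4.61409867e+01,  2.04677738e+00, -2.78015256e+01,
       -9.26788989e-02, -7.33788824e-02, -7.67957739e-03]), 'eef_pos': array([0.54519662, 0.29295606, 0.08816093]), 'orientation': array([ 0.70394548,  0.06776066,  0.70376795, -0.06767515]), 'contact_force': array([-0.72052057, -0.85464182,  1.28587053]), 'moment': array([-0.07749577,  0.07858048, -0.00933753]), 'grip_width': 0.025740319803205406}
t 5.25 p [0.5452 0.293  0.0882] tool y ang 79.01 tilt [0.0003 0.0001]
shift [ 0.0002  0.     -0.0002] turn [ 0.0002  0.0002 -0.0001]
```

View pics/w3.png

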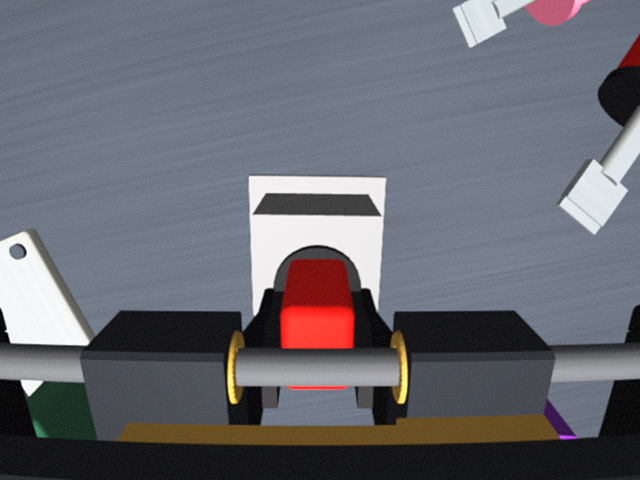

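Call:
play_rows:
  moves: "-0.004 0 0 0 0 0;-0.012 0 0 0 0 0;-0.025 0 0 0 0 0;-0.04 0 0 0 0 0;-0.06 0 0 0 0 0;-0.08 0 0 0 0 0;-0.1 0 0 0 0 0;-0.115 0 0 0 0 0;-0.125 0 0 0 0 0;-0.13 0 0 0 0 0"

```text
time: 6.25
eef_pos: [0.5454, 0.2932, 0.2195]
orientation: [0.704, 0.068, 0.703, -0.067]
contact_force: [-0.8, 0.1, -1.8]
grip_width: 0.0258
```

Run:
```python
from h import *
delta((.69,.047,.218),np.radians(92),((.5452,.293,.218),np.radians(79)));o=readout.observe();print(o['grip_width'],o['contact_force'],o['moment'])
```

```text
t 6.25 p [0.5452 0.293  0.218 ] tool y ang 79.0 tilt [0. 0.]
shift [ 0.     -0.2139  0.1891] turn [-0.2269  0.      0.    ]
0.025812422185082416 [-0.79972183  0.13300517 -1.81237896] [-0.00672625  0.01456946  0.05134553]
```

Call:
play_rows:
  moves: "0 -0.008 0.007 -0.01 0 0;0 -0.025 0.022 -0.03 0 0;0 -0.05 0.044 -0.05 0 0;0 -0.08 0.07 -0.08 0 0;0 -0.11 0.097 -0.12 0 0;0 -0.14 0.124 -0.15 0 0;0 -0.17 0.15 -0.18 0 0;0 -0.193 0.17 -0.205 0 0;0 -0.208 0.184 -0.22 0 0;0 -0.214 0.189 -0.227 0 0"

```text
time: 7.25
eef_pos: [0.6901, 0.042, 0.2163]
orientation: [0.706, -0.012, 0.708, 0.01]
contact_force: [0.5, -0.2, -0.7]
grip_width: 0.0255
```

Call:
play_rows:
  moves: "0 0 0 0 0 0;0 0 0 0 0 0;0 0 0 0 0 0;0 0 0 0 0 0;0 0 0 0 0 0;0 0 0 0 0 0;0 0 0 0 0 0;0 0 0 0 0 0;0 0 0 0 0 0;0 0 0 0 0 0"

```text
time: 8.25
eef_pos: [0.6898, 0.0468, 0.218]
orientation: [0.707, -0.012, 0.707, 0.012]
contact_force: [0.4, -0.6, -2.0]
grip_width: 0.0258
```

Run:
```python
from h import *
s=snap('wrist','w4.png');o=readout.observe();print(np.abs(o['qd']).max(),s['position'],s['rotation'])
np.savez('w4.npz',**{k:np.array(s[k]) for k in ('intrinsics','k1','position','rotation')})
for q in ['screw','tab','press','driver_tip']:
    print(q,[(np.round(d['location'],4).tolist(),round(d['confidence'],2),np.round(proj(s,d['location'])).tolist()) for d in viewer.pinpoint('wrist',q)])
delta((.631,.047,.218),np.radians(92))
a=s['frame'];cv2.imwrite('pics/w4c.png',cv2.resize(a[100:300,200:440],None,fx=3.3,fy=3,interpolation=cv2.INTER_CUBIC))
```

```text
0.0017605764868565445 [0.60988695 0.04368476 0.38000824] [ 0.68701517 -0.10271615 -0.10698999  0.71134569]
screw []
tab [([0.5559, 0.0386, 0.0536], 0.81, [312.0, 33.0])]
press [([0.6284, 0.0457, -0.0035], 0.79, [318.0, 133.0])]
driver_tip [([0.6915, 0.046, 0.1399], 0.6, [316.0, 254.0])]
t 8.5 p [0.6898 0.0469 0.218 ] tool y ang 92.02 tilt [0.0001 0.0001]
shift [-0.      0.0022 -0.0588] turn [ 0.0003  0.0001 -0.0001]
```

View pics/w4.png

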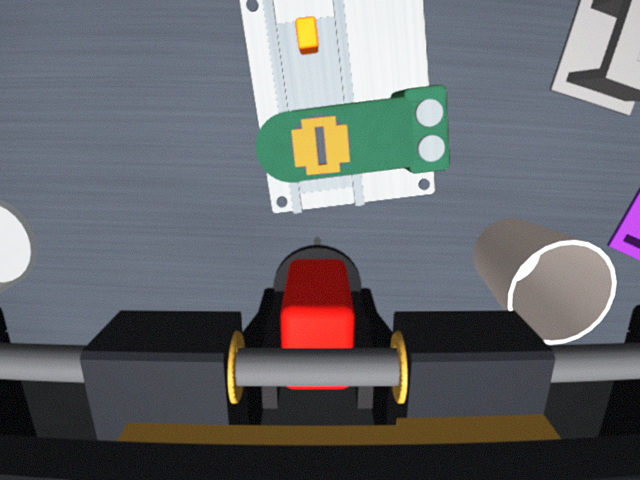

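Run:
```python
from h import *
f=np.load('w4.npz');s={k:f[k] for k in f.files}
a=cv2.imread('pics/w4.png')
b=a[110:180,285:355];hsv=cv2.cvtColor(b,cv2.COLOR_BGR2HSV)
br=((hsv[...,0]>12)&(hsv[...,0]<32)&(hsv[...,1]>120)&(hsv[...,2]>120)).astype(np.uint8)
c=max(cv2.findContours(br,0,2)[0],key=cv2.contourArea)
M=cv2.moments(c);print('head ctr px',285+M['m10']/M['m00'],110+M['m01']/M['m00'],cv2.boundingRect(c))
fill=np.zeros_like(br);cv2.drawContours(fill,[c],-1,1,-1)
sl=((fill>0)&(br==0)).astype(np.uint8)
c2=max(cv2.findContours(sl,0,2)[0],key=cv2.contourArea)
r=cv2.minAreaRect(c2);print('slot',r,np.add(r[0],(285,110)))
ys,xs=np.where(sl);P=np.array([ray(s,285+x,110+y,.097)[:2] for x,y in zip(xs,ys)])
print('slot ctr',P.mean(0),'n',len(P));w,v=np.linalg.eigh(np.cov(P.T));print(np.degrees(np.arctan2(v[1,1],v[0,1])),np.sqrt(w*12))
hc=(285+M['m10']/M['m00'],110+M['m01']/M['m00'])
for z in (.09,.094,.097,.1): print(z,ray(s,*hc,z))
ec=np.array([ray(s,285+p[0][0],110+p[0][1],.097)[:2] for p in c]);print(ec.min(0),ec.max(0),np.ptp(ec,axis=0))
cv2.imwrite('pics/w4d.png',cv2.resize(a[100:190,270:360],None,fx=6,fy=6,interpolation=cv2.INTER_CUBIC))
```

```text
head ctr px 320.3665890269151 144.9741847826087 (7, 6, 58, 59)
slot ((35.316829681396484, 34.66831970214844), (37.41339874267578, 8.855831146240234), 84.2894058227539) [320.31682968 144.6683197 ]
slot ctr [0.63083117 0.04679171] n 333
-172.52630120020837 [0.00577619 0.02409932]
0.09 [0.63155243 0.04690821 0.09      ]
0.094 [0.63125361 0.04686375 0.094     ]
0.097 [0.63102949 0.04683041 0.097     ]
0.1 [0.63080537 0.04679706 0.1       ]
[0.61237577 0.02814651] [0.65030314 0.06606843] [0.03792737 0.03792192]
```

View pics/w4d.png

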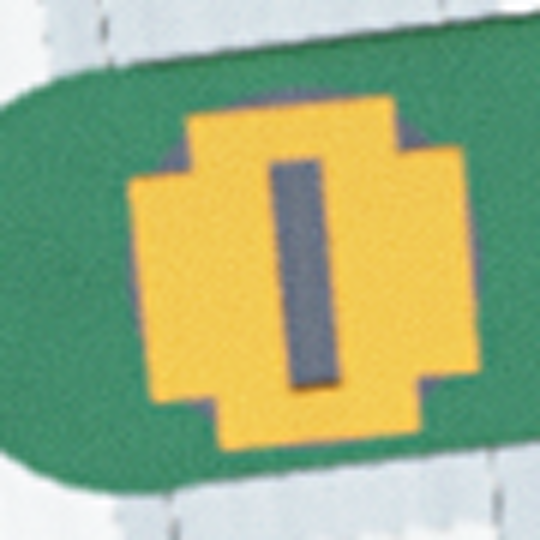

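Run:
```python
from h import *
f=np.load('w4.npz');s={k:f[k] for k in f.files}
p=np.array([.6898,.0469,.218]);r=tool_R(np.radians(92.02))
for dz in (-.01,): 
  for dy in (-.002,0,.002): 
    for h in (0.0781,0.07): print(dz,dy,h,proj(s,p+r@[h,dy,dz]))
a=cv2.imread('pics/w4.png');cv2.imwrite('pics/w4e.png',cv2.resize(a[220:400,260:380],None,fx=5,fy=3.3,interpolation=cv2.INTER_CUBIC))
# flange/handle axis check
delta((.6312,.0468,.218),np.radians(97.5),(p,np.radians(92)))
```

```text
-0.01 -0.002 0.0781 (np.float64(314.0064293647772), np.float64(235.11088266553676))
-0.01 -0.002 0.07 (np.float64(313.9213365690919), np.float64(239.09701096272224))
-0.01 0 0.0781 (np.float64(317.4147862853401), np.float64(235.10894639604015))
-0.01 0 0.07 (np.float64(317.43865785566726), np.float64(239.09500499651193))
-0.01 0.002 0.0781 (np.float64(320.82309179315047), np.float64(235.1070723408536))
-0.01 0.002 0.07 (np.float64(320.955923652922), np.float64(239.093021497269))
t 8.5 p [0.6898 0.0469 0.218 ] tool y ang 92.0 tilt [0. 0.]
shift [ 0.      0.0019 -0.0586] turn [-0.096  0.     0.   ]
```

View pics/w4e.png

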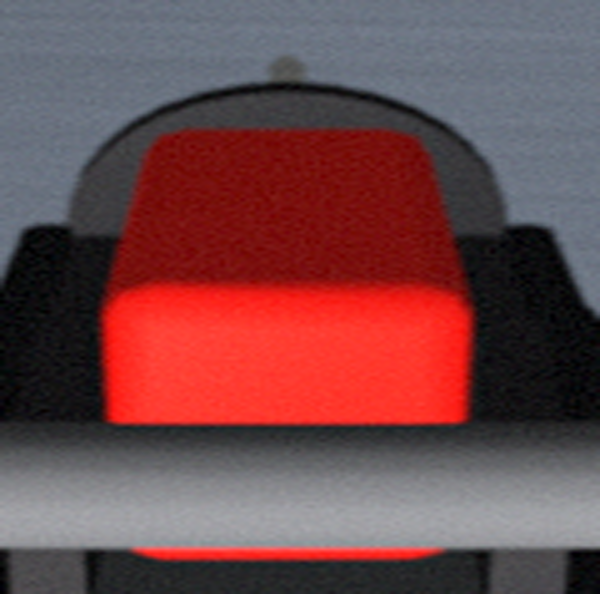

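Call:
play_rows:
  moves: "0 0 -0.004 -0.01 0 0;0 0.001 -0.012 -0.02 0 0;0 0.001 -0.025 -0.04 0 0;0 0.0019 -0.04 -0.06 0 0;0.002 0.0019 -0.051 -0.08 0 0;0.006 0.0019 -0.0565 -0.096 0 0;0.012 0.0019 -0.0586 -0.096 0 0;0.02 0.0019 -0.0586 -0.096 0 0;0.026 0.0019 -0.0586 -0.096 0 0;0.028 0.0019 -0.0586 -0.096 0 0"

```text
time: 9.5
eef_pos: [0.6308, 0.0467, 0.1884]
orientation: [0.705, -0.046, 0.706, 0.046]
contact_force: [-0.4, 0.6, -1.2]
grip_width: 0.0252
```

Run:
```python
from h import *
s=snap('wrist','w5.png');t=snap('side','s5.png');u=snap('scene','s5b.png');o=readout.observe();print(np.abs(o['qd']).max(),o['contact_force'],o['moment'])
delta((.6312,.0468,.19),np.radians(97.5))
a=t['frame'];b=u['frame']
cv2.imwrite('pics/s5c.png',np.hstack([cv2.resize(a[160:300,290:410],(390,455),interpolation=cv2.INTER_CUBIC),cv2.resize(b[170:310,250:370],(390,455),interpolation=cv2.INTER_CUBIC)]))
```

```text
0.009038288521476246 [ 0.51396254 -0.60781638 -1.46591747] [-0.00297573  0.04079742  0.02166004]
t 9.65 p [0.6313 0.0467 0.1896] tool y ang 97.51 tilt [-0.0004 -0.0002]
shift [-0.0004  0.0002 -0.0001] turn [ 0.0002 -0.0005  0.0002]
```

View pics/s5c.png

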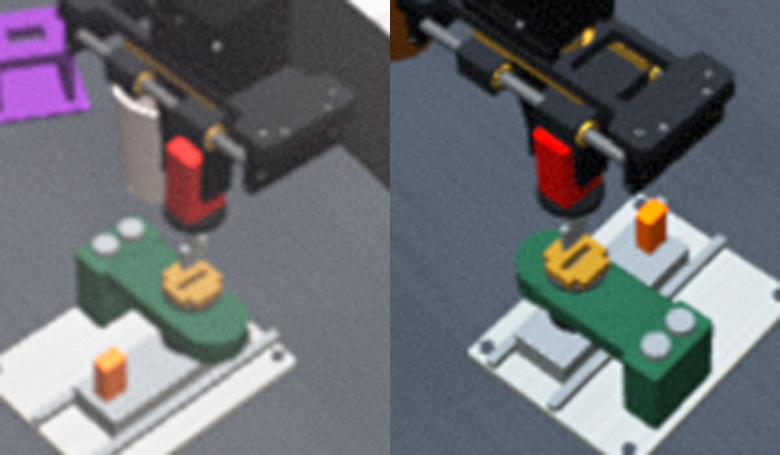

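View pics/w5.png

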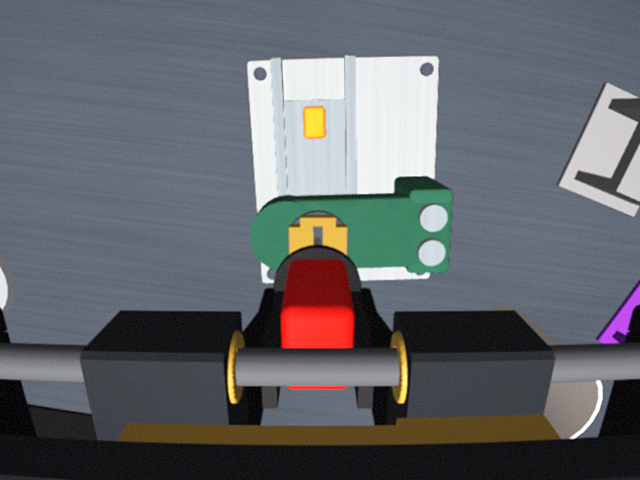

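Call:
play_rows:
  moves: "0.002 0 0 0 0 0;0.004 0 0 0 0 0;0.006 0 0 0 0 0;0.008 0 0 0 0 0;0.01 0 0 0 0 0;0.012 0 0 0 0 0;0.014 0 0 0 0 0;0.016 0 0 0 0 0;0.018 0 0 0 0 0;0.019 0 0 0 0 0"

```text
time: 10.65
eef_pos: [0.6311, 0.0467, 0.1707]
orientation: [0.706, -0.046, 0.706, 0.046]
contact_force: [0.2, 0.2, -2.2]
grip_width: 0.0255
```

Run:
```python
from h import *
o=readout.observe();print(np.abs(o['qd']).max(),o['contact_force'],o['moment'],o['eef_pos'])
u=viewer.snapshot('scene');b=u['frame'];t=viewer.snapshot('side');a=t['frame']
cv2.imwrite('pics/s6.png',np.hstack([cv2.resize(a[190:290,310:390],(400,500),interpolation=cv2.INTER_CUBIC),cv2.resize(b[200:300,270:350],(400,500),interpolation=cv2.INTER_CUBIC)]))
```

```text
0.016105859364678787 [ 0.18823479  0.16669237 -2.21082402] [-0.00590958  0.02214771 -0.00873525] [0.63108648 0.04671659 0.1707032 ]
```

View pics/s6.png

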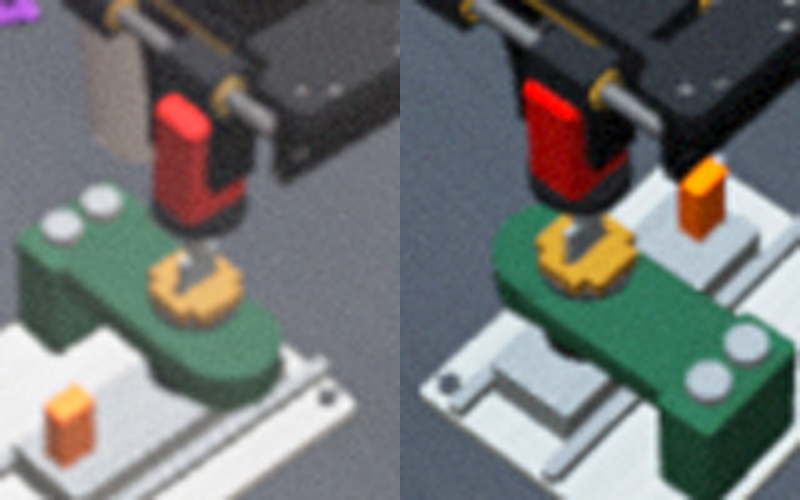

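Call:
play_rows:
  moves: "0.001 0 0 0 0 0;0.002 0 0 0 0 0;0.003 0 0 0 0 0;0.004 0 0 0 0 0;0.005 0 0 0 0 0;0.005 0 0 0 0 0;0.006 0 0 0 0 0;0.006 0 0 0 0 0;0.006 0 0 0 0 0;0.006 0 0 0 0 0"

```text
time: 11.75
eef_pos: [0.6315, 0.0467, 0.1658]
orientation: [0.706, -0.046, 0.705, 0.046]
contact_force: [-0.7, -0.2, 5.0]
grip_width: 0.0256
```

```bash
cat > r.py <<'E'
from h import *
o=readout.observe();r=R.from_quat(o['orientation'],scalar_first=True).as_matrix()
print('t %.2f'%o['time'],np.abs(o['qd']).max().round(4),'F',o['contact_force'].round(2),'M',o['moment'].round(4),'p',o['eef_pos'].round(4),'yaw %.2f'%np.degrees(np.arctan2(r[1,1],r[0,1])),'tilt',r[:2,0].round(4),'g',o['grip_width'].round(4))
E
python3 r.py
```

```text
Traceback (most recent call last):
  File "r.py", line 3, in <module>
    print('t %.2f'%o['time'],np.abs(o['qd']).max().round(4),'F',o['contact_force'].round(2),'M',o['moment'].round(4),'p',o['eef_pos'].round(4),'yaw %.2f'%np.degrees(np.arctan2(r[1,1],r[0,1])),'tilt',r[:2,0].round(4),'g',o['grip_width'].round(4))
                                                                                                                                                                                                                            ^^^^^^^^^^^^^^^^^^^^^
AttributeError: 'float' object has no attribute 'round'
```

```bash
sed -i "s/o\['grip_width'\].round(4)/round(o['grip_width'],4)/" r.py; python3 r.py
python3 - <<'E'
from h import *
u=viewer.snapshot('scene');b=u['frame'];t=viewer.snapshot('side');a=t['frame']
cv2.imwrite('pics/s7.png',np.hstack([cv2.resize(a[190:290,310:390],(400,500),interpolation=cv2.INTER_CUBIC),cv2.resize(b[200:300,270:350],(400,500),interpolation=cv2.INTER_CUBIC)]))
for c in('scene','side'): print([(np.round(d['location'],4),d['confidence']) for d in viewer.pinpoint(c,'screw')])
E
```

```text
t 11.75 0.0033 F [-0.68 -0.18  5.01] M [-0.029   0.4849 -0.0076] p [0.6315 0.0467 0.1658] yaw 97.52 tilt [0.001  0.0003] g 0.0256
[(array([0.6298, 0.0478, 0.0867]), 0.53), (array([0.6321, 0.0469, 0.0886]), 0.37)]
[(array([0.6304, 0.0447, 0.0843]), 0.5)]
```

View pics/s7.png

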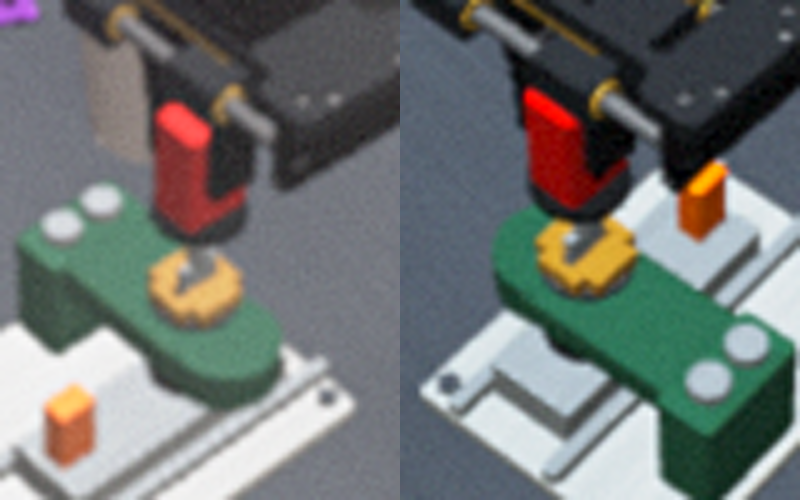

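Call:
play_rows:
  moves: "-0.0004 0 0 0 0 0;-0.0004 0 0 0.025 0 0;-0.0003 0 0 0.05 0 0;-0.0002 0 0 0.075 0 0;-0.0001 0 0 0.1 0 0;0 0 0 0.125 0 0;0 0 0 0.15 0 0;0.0001 0 0 0.15 0 0;0.0001 0 0 0.15 0 0;0.0001 0 0 0.15 0 0"

```text
time: 12.95
eef_pos: [0.6318, 0.0469, 0.1655]
orientation: [0.708, 0.007, 0.707, -0.007]
contact_force: [-0.7, 0.7, 6.1]
grip_width: 0.0253
```

```bash
python3 r.py
```

```text
t 12.95 0.0012 F [-0.65  0.69  6.11] M [0.0172 0.2427 0.0142] p [0.6318 0.0469 0.1655] yaw 88.87 tilt [0.0015 0.0003] g 0.0253
```

Call:
play_rows:
  moves: "-0.0003 0 0 0.02 0 0;-0.0002 0 0 0.04 0 0;-0.0001 0 0 0.06 0 0;0 0 0 0.08 0 0;0.0001 0 0 0.1 0 0;0.0001 0 0 0.11 0 0;0.0001 0 0 0.12 0 0;0.0001 0 0 0.12 0 0;0.0001 0 0 0.12 0 0;0.0001 0 0 0.12 0 0"

```text
time: 13.95
eef_pos: [0.6317, 0.0469, 0.1651]
orientation: [0.706, 0.05, 0.705, -0.049]
contact_force: [-0.7, 0.3, 5.3]
grip_width: 0.0258
```

```bash
python3 r.py;sleep 0
python3 - <<'E'
from h import *
u=viewer.snapshot('scene')
import subprocess;subprocess.run(['python3','r.py'])
E
```

```text
t 13.95 0.002 F [-0.67  0.27  5.27] M [0.0807 0.0644 0.0407] p [0.6317 0.0469 0.1651] yaw 81.98 tilt [0.0013 0.0003] g 0.0258
t 14.00 0.0019 F [-0.28  0.52  4.27] M [0.0421 0.0949 0.0394] p [0.6317 0.0469 0.1652] yaw 81.99 tilt [0.0013 0.0003] g 0.026
```

```bash
cat > rr.py <<'E'
from h import *
L=[]
for i in range(4):
    if i: viewer.snapshot('side')
    o=readout.observe(); L.append(np.r_[o['contact_force'],o['moment'],o['eef_pos']])
L=np.array(L);r=R.from_quat(o['orientation'],scalar_first=True).as_matrix()
print('t %.2f'%o['time'],'Mz',L[:,5].round(3),'mean %.4f'%L[:,5].mean(),'F',L[:,:3].mean(0).round(2),'M',L[:,3:5].mean(0).round(3),'p',L[-1,6:].round(4),'yaw %.2f rad %.4f'%(np.degrees(np.arctan2(r[1,1],r[0,1])),np.arctan2(r[1,1],r[0,1])),'tilt',r[:2,0].round(4),'g',round(o['grip_width'],4))
E
python3 rr.py
```

```text
t 14.15 Mz [0.039 0.01  0.046 0.049] mean 0.0361 F [-0.17 -0.04  4.93] M [0.075 0.072] p [0.6317 0.0469 0.1652] yaw 81.98 rad 1.4309 tilt [0.0014 0.0003] g 0.0256
```

Call:
play_rows:
  moves: "0.0001 0 0 0.02 0 0;0.0002 0 0 0.04 0 0;0.0003 0 0 0.06 0 0;0.0003 0 0 0.08 0 0;0.0004 0 0 0.1 0 0;0.0005 0 0 0.11 0 0;0.0005 0 0 0.12 0 0;0.0005 0 0 0.12 0 0;0.0005 0 0 0.12 0 0;0.0005 0 0 0.12 0 0"

```text
time: 15.15
eef_pos: [0.6317, 0.0468, 0.1647]
orientation: [0.702, 0.092, 0.701, -0.091]
contact_force: [0.0, 0.2, 5.1]
grip_width: 0.0254
```

```bash
python3 rr.py
```

```text
t 15.30 Mz [-0.025 -0.011  0.007  0.013] mean -0.0037 F [-0.06  0.19  5.07] M [0.055 0.066] p [0.6317 0.0468 0.1647] yaw 75.11 rad 1.3109 tilt [0.0014 0.0002] g 0.0253
```

```bash
sed -i 's/range(4)/range(8)/' rr.py
python3 - <<'E'
from h import *
s=snap('wrist','w8.png');u=snap('scene','s8.png')
cv2.imwrite('pics/s8c.png',cv2.resize(u['frame'][200:300,260:380],None,fx=6,fy=6,interpolation=cv2.INTER_CUBIC))
E
```

```text
(no output)
```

View pics/s8c.png

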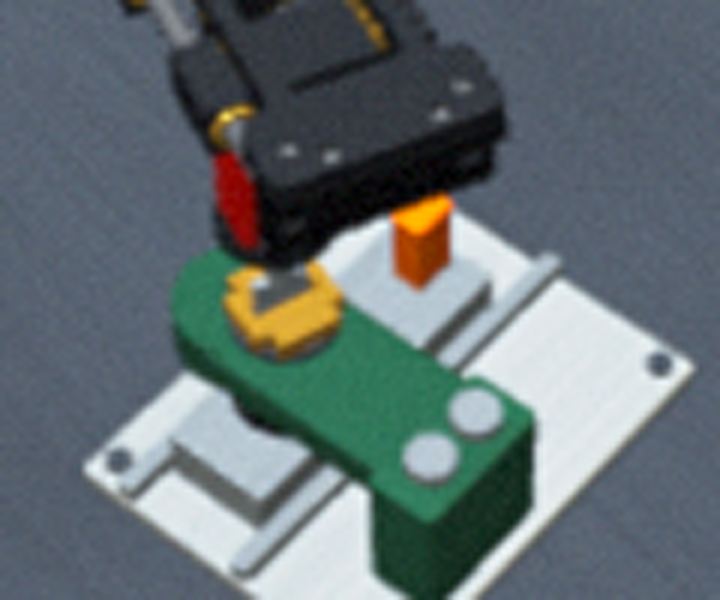

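Call:
play_rows:
  moves: "0.0001 0 0 0.015 0 0;0.0001 0 0 0.03 0 0;0.0002 0 0 0.045 0 0;0.0002 0 0 0.06 0 0;0.0003 0 0 0.07 0 0;0.0003 0 0 0.08 0 0;0.0003 0 0 0.088 0 0;0.0004 0 0 0.094 0 0;0.0004 0 0 0.098 0 0;0.0004 0 0 0.1 0 0"

```text
time: 16.4
eef_pos: [0.6317, 0.0467, 0.1643]
orientation: [0.696, 0.127, 0.695, -0.127]
contact_force: [-0.0, 0.0, 5.3]
grip_width: 0.0259
```

```bash
python3 rr.py
```

```text
t 16.75 Mz [ 0.066  0.031  0.011 -0.     0.046  0.047  0.049  0.042] mean 0.0363 F [-0.13  0.06  5.42] M [0.02  0.044] p [0.6317 0.0467 0.1643] yaw 69.37 rad 1.2108 tilt [0.0013 0.0001] g 0.0261
```

```bash
sed -i "s/o\['eef_pos'\]\])/o['eef_pos'],o['joint_efforts'][6]])/; s/L\[-1,6:\]/L[-1,6:9]/; s/'tilt'/'j7',L[:,9].round(3),'mean %.4f'%L[:,9].mean(),'tilt'/" rr.py; python3 rr.py
```

```text
t 17.10 Mz [ 0.042 -0.012  0.01   0.027  0.028  0.045 -0.007  0.058] mean 0.0238 F [-0.2   0.03  5.31] M [-0.002  0.068] p [0.6317 0.0466 0.1643] yaw 69.38 rad 1.2109 j7 [-0.025 -0.025 -0.025 -0.025 -0.025 -0.025 -0.025 -0.025] mean -0.0254 tilt [0.0013 0.0001] g 0.0256
```

Call:
play_rows:
  moves: "0.0001 0 0 0.015 0 0;0.0001 0 0 0.03 0 0;0.0002 0 0 0.045 0 0;0.0002 0 0 0.06 0 0;0.0003 0 0 0.07 0 0;0.0003 0 0 0.08 0 0;0.0003 0 0 0.088 0 0;0.0004 0 0 0.094 0 0;0.0004 0 0 0.098 0 0;0.0004 0 0 0.1 0 0"

```text
time: 18.1
eef_pos: [0.6317, 0.0466, 0.1639]
orientation: [0.689, 0.161, 0.688, -0.161]
contact_force: [-0.6, -0.2, 4.2]
grip_width: 0.0252
```

```bash
python3 rr.py
```

```text
t 18.45 Mz [ 0.077  0.     0.039  0.015 -0.007  0.016  0.012  0.021] mean 0.0217 F [-0.36  0.11  5.39] M [-0.04   0.082] p [0.6317 0.0466 0.1639] yaw 63.64 rad 1.1108 j7 [-0.018 -0.032 -0.037 -0.028 -0.026 -0.025 -0.025 -0.025] mean -0.0273 tilt [ 0.0012 -0.    ] g 0.0256
```

Call:
play_rows:
  moves: "0 0 0 0.01 0 0;0.0001 0 0 0.02 0 0;0.0001 0 0 0.03 0 0;0.0002 0 0 0.04 0 0;0.0002 0 0 0.05 0 0;0.0002 0 0 0.06 0 0;0.0003 0 0 0.07 0 0;0.0003 0 0 0.08 0 0;0.0004 0 0 0.09 0 0;0.0004 0 0 0.1 0 0"

```text
time: 19.45
eef_pos: [0.6316, 0.0465, 0.1635]
orientation: [0.68, 0.196, 0.679, -0.196]
contact_force: [-0.7, -0.8, 5.2]
grip_width: 0.0257
```

```bash
python3 rr.py
```

```text
t 19.80 Mz [-0.013  0.016  0.044  0.031  0.029  0.045  0.066 -0.028] mean 0.0237 F [-0.28 -0.35  5.52] M [-0.067  0.077] p [0.6316 0.0465 0.1634] yaw 57.91 rad 1.0107 j7 [ 0.072 -0.039 -0.08  -0.038 -0.026 -0.023 -0.023 -0.023] mean -0.0225 tilt [ 0.0011 -0.0002] g 0.0256
```

Call:
play_rows:
  moves: "0.0001 0 0 0.02 0 0;0.0001 0 0 0.04 0 0;0.0002 0 0 0.06 0 0;0.0003 0 0 0.075 0 0;0.0003 0 0 0.085 0 0;0.0003 0 0 0.09 0 0;0.0004 0 0 0.093 0 0;0.0004 0 0 0.096 0 0;0.0004 0 0 0.099 0 0;0.0004 0 0 0.102 0 0"

```text
time: 20.8
eef_pos: [0.6316, 0.0465, 0.1631]
orientation: [0.669, 0.23, 0.668, -0.23]
contact_force: [0.6, 0.3, 5.9]
grip_width: 0.0257
```

```bash
python3 rr.py
```

```text
t 21.15 Mz [ 0.019  0.093 -0.03   0.048  0.04   0.058  0.005  0.058] mean 0.0364 F [-0.48 -0.    5.51] M [-0.088  0.108] p [0.6316 0.0464 0.163 ] yaw 52.06 rad 0.9087 j7 [ 0.004 -0.03  -0.042 -0.029 -0.026 -0.025 -0.025 -0.025] mean -0.0249 tilt [ 0.001  -0.0003] g 0.0256
```

Call:
play_rows:
  moves: "0.0001 0 0 0.02 0 0;0.0001 0 0 0.04 0 0;0.0002 0 0 0.06 0 0;0.0003 0 0 0.075 0 0;0.0003 0 0 0.085 0 0;0.0003 0 0 0.09 0 0;0.0004 0 0 0.094 0 0;0.0004 0 0 0.097 0 0;0.0004 0 0 0.099 0 0;0.0004 0 0 0.1 0 0"

```text
time: 22.15
eef_pos: [0.6316, 0.0464, 0.1627]
orientation: [0.657, 0.263, 0.656, -0.263]
contact_force: [0.3, 0.1, 5.9]
grip_width: 0.0257
```

```bash
sed -i 's/range(8)/range(6)/' rr.py;python3 rr.py
```

```text
t 22.40 Mz [-0.031  0.087 -0.027  0.1    0.041  0.075] mean 0.0409 F [-0.48 -0.05  5.42] M [-0.147  0.17 ] p [0.6316 0.0464 0.1627] yaw 46.33 rad 0.8087 j7 [-0.036 -0.042 -0.045 -0.041 -0.04  -0.039] mean -0.0406 tilt [ 0.001  -0.0003] g 0.0259
```

Call:
play_rows:
  moves: "0.0001 0 0 0.02 0 0;0.0001 0 0 0.04 0 0;0.0002 0 0 0.06 0 0;0.0003 0 0 0.075 0 0;0.0003 0 0 0.085 0 0;0.0003 0 0 0.09 0 0;0.0004 0 0 0.094 0 0;0.0004 0 0 0.097 0 0;0.0004 0 0 0.099 0 0;0.0004 0 0 0.1 0 0"

```text
time: 23.4
eef_pos: [0.6315, 0.0463, 0.1623]
orientation: [0.643, 0.295, 0.642, -0.295]
contact_force: [-1.4, -0.4, 6.3]
grip_width: 0.0259
```

```bash
python3 rr.py
```

```text
t 23.65 Mz [0.073 0.082 0.021 0.051 0.081 0.121] mean 0.0714 F [-0.57 -0.47  6.24] M [-0.186  0.211] p [0.6315 0.0463 0.1624] yaw 40.61 rad 0.7088 j7 [-0.063 -0.07  -0.073 -0.068 -0.067 -0.067] mean -0.0681 tilt [ 0.001  -0.0004] g 0.0256
```

Call:
play_rows:
  moves: "0 0 0 0.015 0 0;0.0001 0 0 0.03 0 0;0.0001 0 0 0.045 0 0;0.0002 0 0 0.06 0 0;0.0002 0 0 0.07 0 0;0.0002 0 0 0.078 0 0;0.0003 0 0 0.084 0 0;0.0003 0 0 0.087 0 0;0.0003 0 0 0.089 0 0;0.0003 0 0 0.09 0 0"

```text
time: 24.65
eef_pos: [0.6315, 0.0463, 0.1621]
orientation: [0.629, 0.324, 0.628, -0.324]
contact_force: [-0.7, -0.7, 6.9]
grip_width: 0.0254
```

```bash
python3 rr.py
```

```text
t 24.90 Mz [0.056 0.104 0.078 0.078 0.026 0.056] mean 0.0663 F [-0.74 -0.8   6.22] M [-0.21   0.246] p [0.6315 0.0463 0.1621] yaw 35.45 rad 0.6187 j7 [-0.08  -0.086 -0.089 -0.084 -0.083 -0.083] mean -0.0842 tilt [ 0.0009 -0.0004] g 0.0252
```

Call:
play_rows:
  moves: "-0.0003 0 0 -0.03 0 0;-0.0005 0 0 -0.06 0 0;-0.0008 0 0 -0.08 0 0;-0.003 0 0 -0.08 0 0;-0.007 0 0 -0.08 0 0;-0.014 0 0 -0.08 0 0;-0.025 0 0 -0.08 0 0;-0.04 0 0 -0.08 0 0;-0.052 0 0 -0.08 0 0;-0.058 0 0 -0.08 0 0"

```text
time: 25.9
eef_pos: [0.6321, 0.0467, 0.2221]
orientation: [0.642, 0.299, 0.64, -0.298]
contact_force: [0.7, 0.1, -1.8]
grip_width: 0.0257
```

```bash
python3 r.py
python3 - <<'E'
from h import *
delta((.5452,.293,.218),np.radians(79)); delta((.5452,.293,.218),np.radians(79),((.6312,.0468,.2205),.6987))
E
```

```text
t 25.90 0.0981 F [ 0.7   0.1  -1.77] M [-0.0938  0.0078 -0.0336] p [0.6321 0.0467 0.2221] yaw 40.10 tilt [0.0032 0.0006] g 0.0257
t 25.9 p [0.6321 0.0467 0.2221] tool y ang 40.1 tilt [0.0032 0.0006]
shift [ 0.004   0.0922 -0.2444] turn [-0.6789  0.0025 -0.0022]
t 25.9 p [0.6312 0.0468 0.2205] tool y ang 40.03 tilt [0. 0.]
shift [ 0.0025  0.0925 -0.2438] turn [-0.6801  0.      0.    ]
```

Call:
play_rows:
  moves: "0 0.003 -0.008 -0.03 0 0;0 0.01 -0.026 -0.09 0 0;0 0.02 -0.053 -0.17 0 0;0 0.033 -0.088 -0.26 0 0;0 0.047 -0.124 -0.36 0 0;0 0.06 -0.16 -0.46 0 0;0 0.074 -0.195 -0.55 0 0;0 0.084 -0.222 -0.62 0 0;0.001 0.09 -0.238 -0.66 0 0;0.0015 0.0925 -0.2438 -0.68 0 0"

```text
time: 26.9
eef_pos: [0.5432, 0.2956, 0.2176]
orientation: [0.704, 0.065, 0.704, -0.065]
contact_force: [-0.1, 0.7, -1.9]
grip_width: 0.0254
```

Call:
play_rows:
  moves: "0 0 0 0 0 0;0 0 0 0 0 0;0 0 0 0 0 0;0 0 0 0 0 0;0 0 0 0 0 0;0 0 0 0 0 0;0 0 0 0 0 0;0 0 0 0 0 0;0 0 0 0 0 0;0 0 0 0 0 0"

```text
time: 27.9
eef_pos: [0.5448, 0.2928, 0.2181]
orientation: [0.704, 0.067, 0.704, -0.067]
contact_force: [0.8, 0.6, -0.5]
grip_width: 0.0255
```

```bash
python3 r.py
python3 - <<'E'
from h import *
s=snap('wrist','w9.png')
delta((.5452,.293,.0882),np.radians(79))
p=readout.observe()['eef_pos'];print('expected hole px',proj(s,(.5446,.2927,.06)))
r=tool_R(np.radians(79))
print(proj(s,p+r@[.0781,0,-.01]))
E
```

```text
t 27.90 0.0034 F [ 0.82  0.56 -0.52] M [ 0.027  -0.0451  0.028 ] p [0.5448 0.2928 0.2181] yaw 79.08 tilt [0.     0.0001] g 0.0255
t 27.95 p [0.5448 0.2928 0.2181] tool y ang 79.07 tilt [0.0001 0.0001]
shift [0.1299 0.0002 0.0003] turn [ 0.0013  0.     -0.0001]
expected hole px (np.float64(316.6832459493256), np.float64(218.34248730989265))
(np.float64(316.9338908661051), np.float64(235.1421358422606))
```

View pics/w9.png

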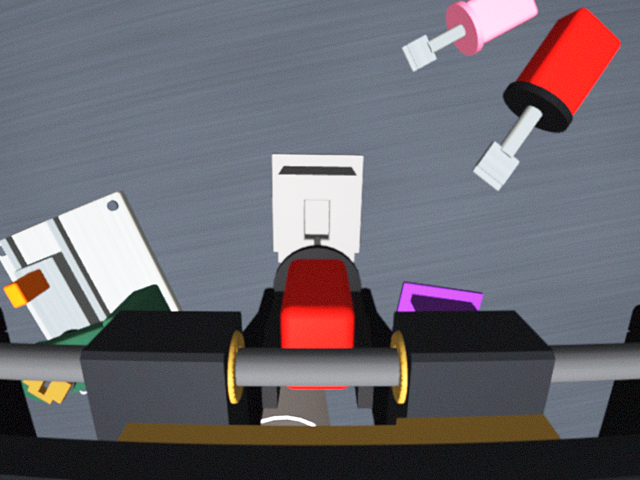

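Call:
play_rows:
  moves: "0.006 0 0 0 0 0;0.018 0 0 0 0 0;0.033 0 0 0 0 0;0.05 0 0 0 0 0;0.067 0 0 0 0 0;0.084 0 0 0 0 0;0.1 0 0 0 0 0;0.113 0 0 0 0 0;0.123 0 0 0 0 0;0.128 0 0 0 0 0"

```text
time: 28.95
eef_pos: [0.5444, 0.2925, 0.0887]
orientation: [0.704, 0.067, 0.704, -0.068]
contact_force: [-0.4, -0.7, -0.9]
grip_width: 0.0257
```

```bash
python3 r.py
```

```text
t 28.95 0.0835 F [-0.4 -0.7 -0.9] M [ 0.004   0.0096 -0.0107] p [0.5444 0.2925 0.0887] yaw 79.07 tilt [-0.0011 -0.0008] g 0.0257
```

Down, no contact; ease to the plate and open.

Call:
play_rows:
  moves: "0.001 0 0 0 0 0;0.0015 0 0 0 0 0;0.002 0 0 0 0 0;0.002 0 0 0 0 0;0.002 0 0 0 0 0;0.002 0 0 0 0 0;0.002 0 0 0 0 0;0.002 0 0 0 0 0;0.002 0 0 0 0 0;0.002 0 0 0 0 0"

```text
time: 29.95
eef_pos: [0.5449, 0.2928, 0.0882]
orientation: [0.704, 0.067, 0.704, -0.067]
contact_force: [-0.3, -0.8, -0.6]
grip_width: 0.0256
```

Call:
play_rows:
  moves: "0 0 0 0 0 0;0 0 0 0 0 0;0 0 0 0 0 0;0 0 0 0 0 0;0 0 0 0 0 0;0 0 0 0 0 0;0 0 0 0 0 0;0 0 0 0 0 0;0 0 0 0 0 0;0 0 0 0 0 0"
  hand: 0.055

```text
time: 30.95
eef_pos: [0.5449, 0.2928, 0.0881]
orientation: [0.704, 0.067, 0.704, -0.067]
contact_force: [0.2, 0.1, 0.7]
grip_width: 0.055
```

Call:
play_rows:
  moves: "-0.004 0 0 0 0 0;-0.014 0 0 0 0 0;-0.03 0 0 0 0 0;-0.05 0 0 0 0 0;-0.07 0 0 0 0 0;-0.09 0 0 0 0 0;-0.108 0 0 0 0 0;-0.12 0 0 0 0 0;-0.128 0 0 0 0 0;-0.13 0 0 0 0 0"

```text
time: 31.95
eef_pos: [0.5453, 0.293, 0.2194]
orientation: [0.704, 0.068, 0.703, -0.067]
contact_force: [-0.2, -0.2, -0.3]
grip_width: 0.055
```

```bash
python3 r.py
python3 - <<'E'
from h import *
s=snap('wrist','w10.png');t=viewer.snapshot('side')
print([(np.round(d['location'],4).tolist(),round(d['confidence'],2)) for d in viewer.pinpoint('wrist','driver_handle')])
cv2.imwrite('pics/s10.png',cv2.resize(t['frame'][150:300,200:400],None,fx=4,fy=4,interpolation=cv2.INTER_CUBIC))
E
```

```text
t 31.95 0.0251 F [-0.16 -0.17 -0.29] M [0.0322 0.0016 0.01  ] p [0.5453 0.293  0.2194] yaw 79.07 tilt [0.0016 0.0011] g 0.055
[([0.4678, 0.5079, 0.0217], 0.87), ([0.5408, 0.2952, 0.0924], 0.84), ([0.4196, 0.4594, 0.017], 0.62)]
```

View pics/w10.png

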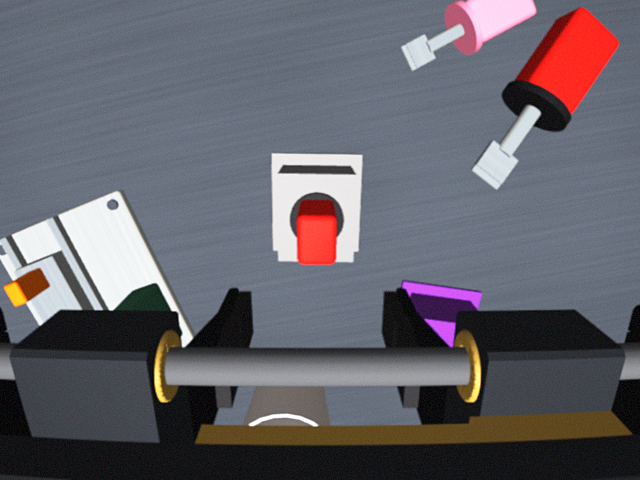

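View pics/s10.png

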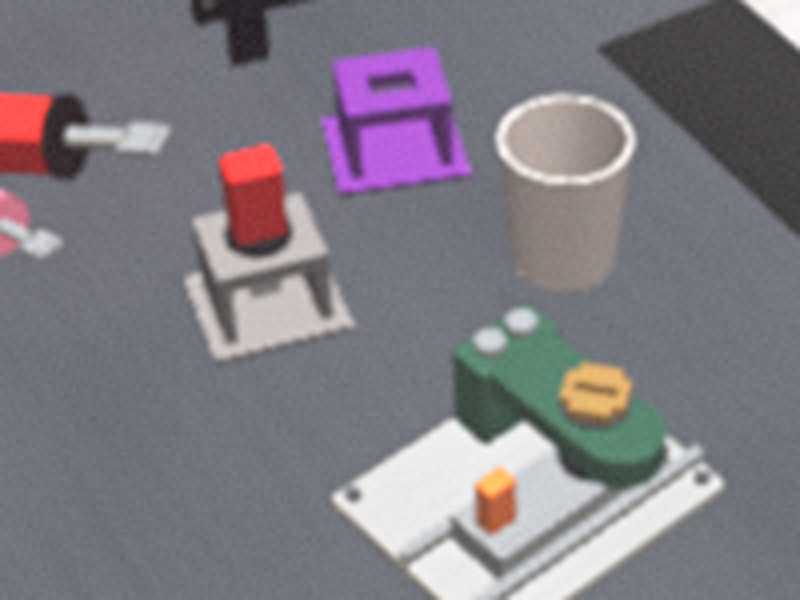

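Run:
```python
from h import *
delta((.558,.038,.17),np.radians(99.3),((.5449,.2928,.2181),np.radians(79.07)))
```

```text
t 32.1 p [0.5449 0.2928 0.2181] tool y ang 79.07 tilt [0. 0.]
shift [ 0.0481 -0.2477  0.0612] turn [-0.3531  0.      0.    ]
```

Call:
play_rows:
  moves: "0 -0.008 0.002 -0.01 0 0;0 -0.027 0.007 -0.04 0 0;0 -0.055 0.013 -0.08 0 0;0 -0.09 0.022 -0.13 0 0;0.005 -0.126 0.031 -0.18 0 0;0.015 -0.162 0.04 -0.23 0 0;0.028 -0.198 0.049 -0.28 0 0;0.038 -0.226 0.056 -0.32 0 0;0.046 -0.242 0.06 -0.345 0 0;0.048 -0.2477 0.0612 -0.353 0 0"

```text
time: 33.1
eef_pos: [0.5568, 0.0344, 0.1685]
orientation: [0.704, -0.056, 0.706, 0.056]
contact_force: [0.5, -0.2, -1.0]
grip_width: 0.055
```

Call:
play_rows:
  moves: "0 0 0 0 0 0;0 0 0 0 0 0;0 0 0 0 0 0;0 0 0 0 0 0;0 0 0 0 0 0;0 0 0 0 0 0;0 0 0 0 0 0;0 0 0 0 0 0;0 0 0 0 0 0;0 0 0 0 0 0"

```text
time: 34.1
eef_pos: [0.558, 0.0379, 0.17]
orientation: [0.705, -0.057, 0.705, 0.057]
contact_force: [-0.1, 0.3, -0.8]
grip_width: 0.0554
```

```bash
python3 r.py
python3 - <<'E'
from h import *
s=snap('wrist','w11.png')
np.savez('w11.npz',**{k:np.array(s[k]) for k in ('intrinsics','k1','position','rotation')})
print([(np.round(d['location'],4).tolist(),round(d['confidence'],2),np.round(proj(s,d['location']))) for d in viewer.pinpoint('wrist','tab')])
E
```

```text
t 34.10 0.0016 F [-0.11  0.28 -0.78] M [0.0229 0.0333 0.0358] p [0.558  0.0379 0.17  ] yaw 99.29 tilt [-0.      0.0001] g 0.0554
[([0.5578, 0.0352, 0.0554], 0.91, array([313., 233.]))]
```

View pics/w11.png

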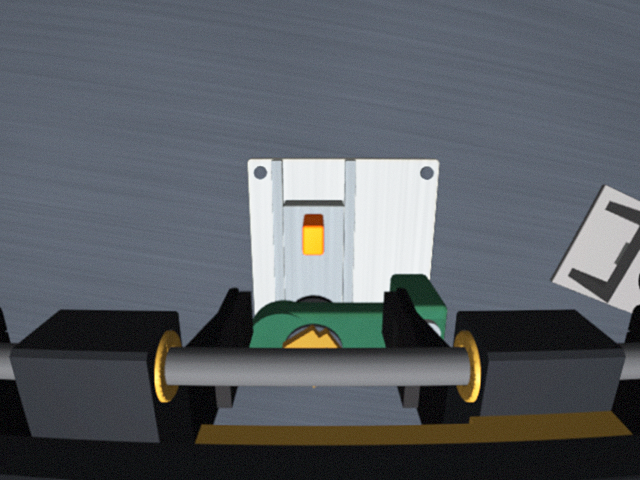

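Run:
```python
from h import *
f=np.load('w11.npz');s={k:f[k] for k in f.files};a=cv2.imread('pics/w11.png')
print(a[205:262:3,313].tolist())
m=((a[...,2]>220)&(a[...,1]>110)&(a[...,0]<120)).astype(np.uint8);m[280:]=0
c=max(cv2.findContours(m,0,2)[0],key=cv2.contourArea);x,y,w,h=cv2.boundingRect(c);print(x,y,w,h)
P=np.array([ray(s,*q,.072) for q in [(x-.5,y-.5),(x+w-.5,y-.5),(x+w-.5,y+h-.5),(x-.5,y+h-.5)]]);print(P.round(4),P.mean(0))
print(np.hypot(*(P[1]-P[0])[:2]),np.hypot(*(P[2]-P[1])[:2]))
delta((*P.mean(0)[:2],.043),np.radians(99.3),((.558,.038,.17),np.radians(99.3)))
```

```text
[[109, 106, 105], [221, 215, 204], [215, 205, 196], [77, 85, 139], [9, 51, 128], [0, 54, 129], [10, 46, 126], [23, 124, 252], [54, 222, 254], [50, 220, 254], [53, 222, 254], [41, 217, 254], [42, 218, 254], [43, 216, 254], [39, 213, 254], [47, 214, 254], [38, 199, 255], [219, 207, 200], [216, 207, 199]]
303 226 21 29
[[0.5491 0.0269 0.072 ]
 [0.547  0.04   0.072 ]
 [0.5661 0.0432 0.072 ]
 [0.5682 0.0299 0.072 ]] [0.55759701 0.03500892 0.072     ]
0.013259970028316238 0.019340656958285355
t 34.2 p [0.558 0.038 0.17 ] tool y ang 99.3 tilt [0. 0.]
shift [ 0.127  -0.0029 -0.0009] turn [0. 0. 0.]
```

Call:
play_rows:
  moves: "0.008 -0.001 0 0 0 0;0.022 -0.002 0 0 0 0;0.04 -0.003 -0.001 0 0 0;0.058 -0.003 -0.001 0 0 0;0.076 -0.003 -0.001 0 0 0;0.093 -0.003 -0.001 0 0 0;0.108 -0.003 -0.001 0 0 0;0.118 -0.003 -0.001 0 0 0;0.124 -0.003 -0.001 0 0 0;0.126 -0.003 -0.001 0 0 0"

```text
time: 35.2
eef_pos: [0.5573, 0.0348, 0.0434]
orientation: [0.705, -0.057, 0.705, 0.057]
contact_force: [-0.0, 0.9, -0.1]
grip_width: 0.055
```

```bash
python3 r.py;python3 - <<'E'
from h import *
snap('wrist','w12.png');print(readout.observe()['eef_pos'])
E
```

```text
t 35.20 0.0317 F [-0.01  0.9  -0.11] M [ 0.024  -0.0195 -0.0175] p [0.5573 0.0348 0.0434] yaw 99.29 tilt [-0.0007 -0.0002] g 0.055
[0.55740628 0.03482153 0.04366113]
```

View pics/w12.png

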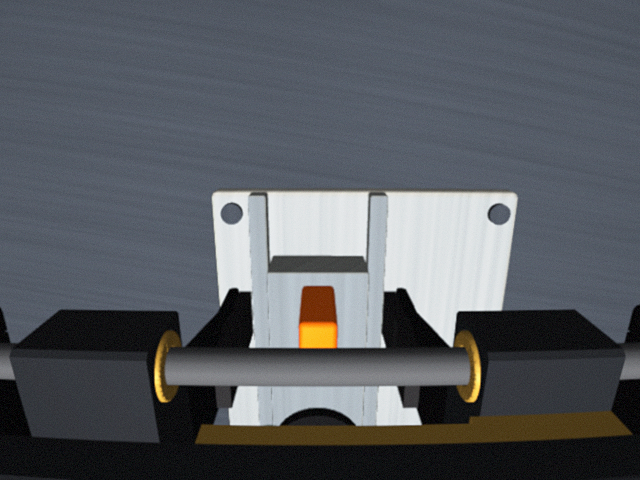

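Centred on the tab; close.

Call:
play_rows:
  moves: "0 0 0 0 0 0;0 0 0 0 0 0;0 0 0 0 0 0;0 0 0 0 0 0;0 0 0 0 0 0;0 0 0 0 0 0;0 0 0 0 0 0;0 0 0 0 0 0;0 0 0 0 0 0;0 0 0 0 0 0"
  hand: 0.003
  newtons: 25

```text
time: 36.25
eef_pos: [0.5575, 0.0349, 0.0442]
orientation: [0.705, -0.057, 0.705, 0.057]
contact_force: [0.3, 0.2, 0.6]
grip_width: 0.0141
```

```bash
python3 r.py
```

```text
t 36.25 0.0022 F [0.28 0.22 0.58] M [ 0.1461  0.1453 -0.0177] p [0.5575 0.0349 0.0442] yaw 99.30 tilt [0.0001 0.0002] g 0.0141
```

Call:
play_rows:
  moves: "0 0 -0.001 0 0 0;0 0 -0.002 0 0 0;0 0 -0.003 0 0 0;0 0 -0.004 0 0 0;0 0 -0.005 0 0 0;0 0 -0.006 0 0 0;0 0 -0.007 0 0 0;0 0 -0.008 0 0 0;0 0 -0.009 0 0 0;0 0 -0.01 0 0 0"

```text
time: 37.25
eef_pos: [0.5489, 0.0334, 0.0442]
orientation: [0.706, -0.057, 0.704, 0.057]
contact_force: [5.5, 0.4, -4.4]
grip_width: 0.0136
```

```bash
python3 r.py
```

```text
t 37.25 0.0244 F [ 5.52  0.38 -4.42] M [ 0.2109 -0.8144  0.0187] p [0.5489 0.0334 0.0442] yaw 99.30 tilt [0.003  0.0002] g 0.0136
```

Call:
play_rows:
  moves: "0 0 -0.001 0 0 0;0 0 -0.002 0 0 0;0 0 -0.003 0 0 0;0 0 -0.004 0 0 0;0 0 -0.005 0 0 0;0 0 -0.006 0 0 0;0 0 -0.007 0 0 0;0 0 -0.008 0 0 0;0 0 -0.009 0 0 0;0 0 -0.01 0 0 0"

```text
time: 38.25
eef_pos: [0.539, 0.0318, 0.0442]
orientation: [0.706, -0.057, 0.704, 0.057]
contact_force: [5.0, 1.6, -3.0]
grip_width: 0.0141
```

```bash
python3 r.py;python3 - <<'E'
from h import *
s=snap('wrist','w13.png');u=snap('scene','s13.png')
cv2.imwrite('pics/s13c.png',cv2.resize(u['frame'][200:320,250:390],None,fx=5,fy=5,interpolation=cv2.INTER_CUBIC))
E
python3 r.py
```

```text
t 38.25 0.0277 F [ 4.99  1.6  -2.96] M [ 0.1882 -0.974   0.093 ] p [0.539  0.0318 0.0442] yaw 99.30 tilt [0.0029 0.0002] g 0.0141
t 38.35 0.0024 F [ 4.29  0.87 -4.36] M [ 0.1861 -0.931  -0.0347] p [0.5387 0.0317 0.0442] yaw 99.30 tilt [0.0023 0.0002] g 0.0136
```

View pics/w13.png

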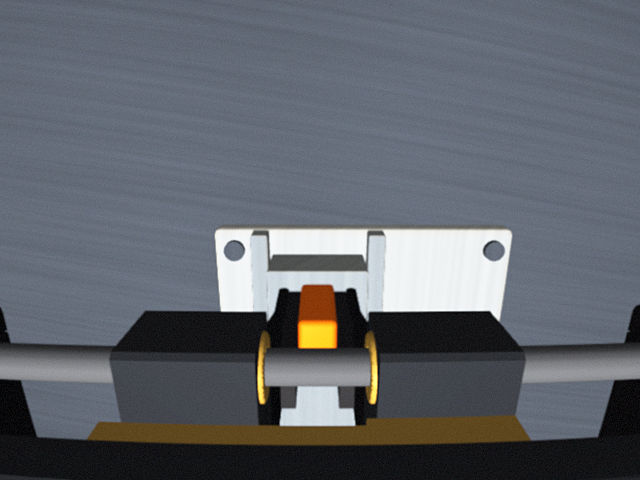

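Call:
play_rows:
  moves: "0 0 0 0 0 0;0 0 0 0 0 0;0 0 0 0 0 0;0 0 0 0 0 0;0 0 0 0 0 0;0 0 0 0 0 0;0 0 0 0 0 0;0 0 0 0 0 0;0 0 0 0 0 0;0 0 0 0 0 0"
  hand: 0.05

```text
time: 39.35
eef_pos: [0.5377, 0.0316, 0.044]
orientation: [0.705, -0.057, 0.705, 0.057]
contact_force: [0.1, -0.9, 0.4]
grip_width: 0.0501
```

Call:
play_rows:
  moves: "-0.004 0 0 0 0 0;-0.014 0 0 0 0 0;-0.03 0 0 0 0 0;-0.05 0 0 0 0 0;-0.07 0 0 0 0 0;-0.09 0 0 0 0 0;-0.108 0 0 0 0 0;-0.12 0 0 0 0 0;-0.128 0 0 0 0 0;-0.13 0 0 0 0 0"

```text
time: 40.35
eef_pos: [0.5382, 0.0317, 0.1751]
orientation: [0.705, -0.057, 0.704, 0.057]
contact_force: [-0.0, -0.0, 0.4]
grip_width: 0.0499
```

Call:
play_rows:
  moves: "0 0 0 0 0 0;0 0 0 0 0 0;0 0 0 0 0 0;0 0 0 0 0 0;0 0 0 0 0 0;0 0 0 0 0 0;0 0 0 0 0 0;0 0 0 0 0 0;0 0 0 0 0 0;0 0 0 0 0 0"

```text
time: 41.35
eef_pos: [0.5378, 0.0316, 0.1741]
orientation: [0.705, -0.057, 0.705, 0.057]
contact_force: [-0.3, 0.5, -0.1]
grip_width: 0.0499
```

```bash
python3 r.py;python3 - <<'E'
from h import *
s=snap('wrist','w14.png');a=s['frame'];t=viewer.snapshot('side')
cv2.imwrite('pics/s14.png',cv2.resize(t['frame'][150:300,200:400],None,fx=4,fy=4,interpolation=cv2.INTER_CUBIC))
m=((a[...,2]>220)&(a[...,1]>110)&(a[...,0]<120)).astype(np.uint8);m[280:]=0
c=max(cv2.findContours(m,0,2)[0],key=cv2.contourArea);x,y,w,h=cv2.boundingRect(c);print(x,y,w,h)
p=np.mean([ray(s,*q,.072) for q in [(x-.5,y-.5),(x+w-.5,y-.5),(x+w-.5,y+h-.5),(x-.5,y+h-.5)]],0)
d=p[:2]-[.5576,.0350];e=p[:2]-[.6315,.0468];g=np.radians(9.3);r=np.array([[np.cos(g),np.sin(g)],[-np.sin(g),np.cos(g)]])
print(p,'drawn',r@d,np.hypot(*d),'in press',r@e)
for cam in('side','scene'): 
  if cam=='scene':viewer.snapshot(cam)
  for q in('tab','driver_handle'):print(cam,q,[(np.round(k['location'],4).tolist(),round(k['confidence'],2)) for k in viewer.pinpoint(cam,q)])
E
```

```text
t 41.35 0.0012 F [-0.34  0.49 -0.07] M [0.0105 0.0138 0.0183] p [0.5378 0.0316 0.1741] yaw 99.29 tilt [0.0001 0.0001] g 0.0499
307 227 21 29
[0.53884672 0.0315327  0.072     ] drawn [-0.01906711 -0.00039112] 0.019071126081074915 in press [-9.39026775e-02 -9.34983493e-05]
side tab [([0.537, 0.0306, 0.0567], 0.93)]
side driver_handle [([0.4134, 0.4614, 0.0145], 0.86), ([0.545, 0.2928, 0.092], 0.8), ([0.4683, 0.508, 0.0174], 0.8), ([0.7374, -0.2688, 0.0011], 0.53)]
scene tab [([0.5363, 0.0321, 0.0567], 0.66)]
scene driver_handle [([0.5449, 0.2947, 0.0964], 0.92), ([0.4168, 0.4615, 0.0145], 0.72), ([0.4711, 0.5167, 0.0254], 0.57)]
```

View pics/w14.png

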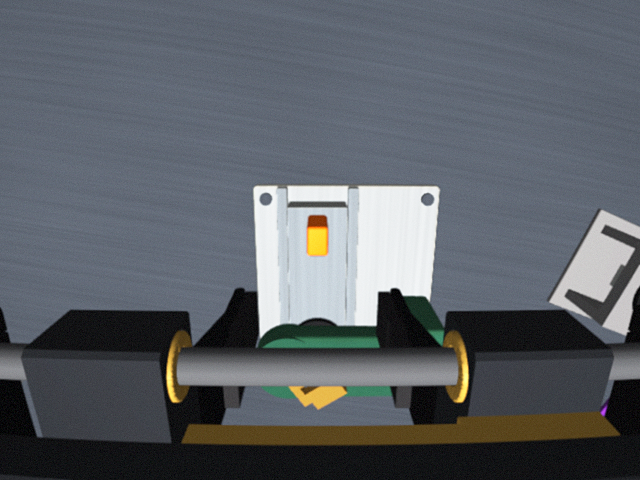

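View pics/s14.png

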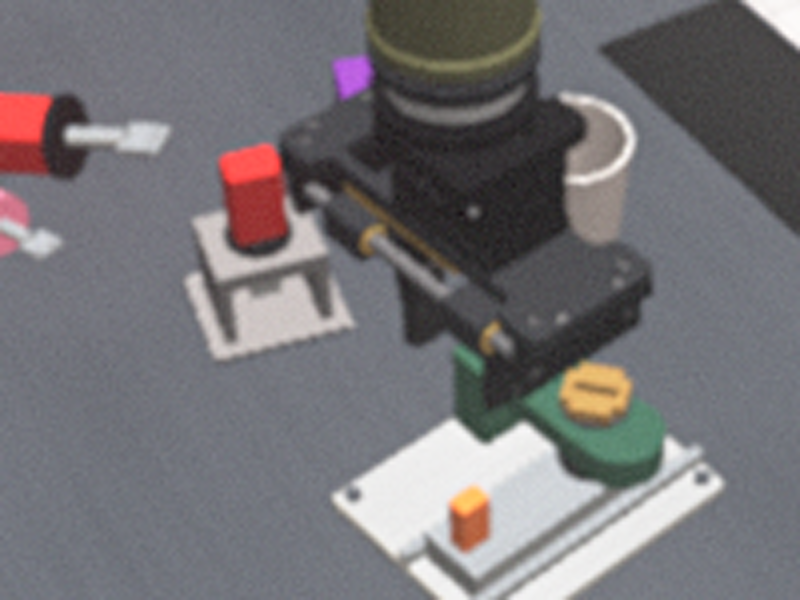

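All in order; handing in.

```bash
python3 -c "
from workcell import ticket;print(ticket.finish_job())"
```

```text
the job is handed in; nothing more can be done
None
```

The job is done and handed in at about 41 s. I seated the driver in the screw, turned it down to an estimated 7–8 N nip, hung it back in the grey stand, and drew the block about 19 mm forward.

- **Nip force:** this is worked out, not measured directly. Joint-7 torque plus a correction for my downward push gives about 0.115 N m, or 8 N. The torque rise since first contact gives 7.3–7.6 N and the angle turned since contact gives 6.7–7.1 N. The wrist moment sensor was noisy (about ±0.03 N m) and averaged about 0.07 N m before the same push correction, so I relied mainly on the joint torque.
- **Drag:** about 5 N while pulling, inside the 4–15 N range.
- **Block:** the tab shows 19.1 mm of travel, at x −94 mm and y about 0 in the press frame.
- **Driver:** the side camera puts the handle at (0.545, 0.293, 0.092), within 1 mm of where it hung at the start. It looks upright in the pictures.
- **Robot and bystanders:** the gripper is open and clear. I kept away from the canister, jug and cup. I did not measure their positions at the end; the cup looked unmoved in the last view.
- **Look-alikes:** I did not touch them, but the larger red driver, which was standing in the first pictures, was lying down in later ones. My only close pass was over the stand, and I felt no contact there.

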